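Weigh a carton on the spring scale and send it on by its weight

ROBOT

A 6-joint arm with a two-finger parallel gripper is mounted at the origin on a cart in front of the work surface, level with it; the furniture and walls round the work are solid. World frame = base frame: x ahead of the robot, y to its left, z up, the work surface at z = 0. Lengths are in m, angles in degrees, forces in N, time in s.
With the tool pointing down it reaches from about 0.4 to 0.825 m from the base axis. Payload 7 kg.
Tool frame: the origin (TCP) lies at the very end of the fingers, on their centre line; the grasp point (between the pads) lies 19 mm behind it; z points along the fingers, y is the direction in which the jaws open and shut (so a half turn about z gives the same grasp; the last joint's range is limited). The gripper opens to 88 mm and grips with 3 to 60 N. Pads are 19 mm wide; open, the fingers measure 130 mm over their backs; the gripper's body (78 mm by 193 mm) begins 47 mm behind the grasp point.
Start: joints at [-60.155, 20.546, 0.682, 0, -70.136, -16.507], TCP at [0.156, -0.657, 0.195] pointing down, gripper open.
Joint ranges: [-176.03, 176.03], [-82.01, 121.73], [-58.28, 71.71], [-173.87, 95.51], [-174.79, -0.11], [-173.66, 173.66]. Speed limits (degrees/s): [136.94, 136.94, 172.46, 180, 180, 180].

INTERFACE

Orientations are given as [roll, pitch, yaw] about the fixed x, y, z axes, in that order (R = Rz(yaw) Ry(pitch) Rx(roll)).
In Python, from plant import ctrl gives the robot as it stands.
- The arm moves only by the tool move_arm, never from a script. Its argument "increments" is a list of rows, each a list of 2 entries, a list of its own where there are three numbers: the shift along the world's x, y, z in mm, then the turn about the world's z in rad. A call has exactly 8 rows; each row shifts and turns the pose as measured when the row begins; what a row does not reach is not made up. A row lasts 1/10 s, in which the tool goes at most 50 mm and 8.59 degrees, less where a joint would pass 70% of its speed; a pose out of reach is approached as far as the arm can. A call with a gripper value outside its range is refused whole. "jaw" is the gripper command: -1 is shut, 1 is fully open, values between are in proportion, set as the call begins (left out, the last holds). The fingers move at their own pace and stop on an object; the grip force is fixed at half the most. Time passes only in rows, so rows that do not move let the fingers close, or fill a call up. It gives the time, the measured TCP pose, the force and the opening at its end, in the units of the state.
- ctrl.get_obs(): the state, without advancing time (a new reading comes with each control period).
- ctrl.snapshot(name): name is "scene" or "top" or "wrist"; returns a dict with "color" (400x640x3 uint8, red, green, blue), "fx", "fy", "cx", "cy" (pixels), "D" ([k1, k2, p1, p2, k3] as OpenCV has them; the pictures are not rectified), "R" (3x3) and "t" (3): a world point X has camera coordinates R X + t. Camera axes: x right, y down, z forward; pixel columns grow to the right and rows downward; lengths in m; the calibration is good to about 2 mm. A picture is of the moment at which its call begins. There is no depth.
- ctrl.close_job(): hands the job in, once; it reports no verdict.
The state is a dict: "clock": time; "joint_pos": joint angles; "qvel": joint speeds; "tau": joint torques, N m; "tool_pos": TCP position; "orientation": TCP orientation; "force": force on the tool from outside, world axes, zero at the start; "moment": the same for the moment, N m; "opening": finger opening in m.
Only numpy, scipy, OpenCV 4.12 (cv2) and the standard library are available. Lean on these libraries where they do the work, as an engineer would, in place of code of your own. Each camera call takes 0.05 s, during which the arm holds its last target.

TASK

Take the spring hand scale off its stand, hook it under the handle of the carton that stands nearer the front of the table and lift until the carton hangs clear and still, so that its weight can be read. Carry it on the hook, without taking hold of the carton: over 450 g it goes into the rimmed tray to be repacked, otherwise squarely onto the slatted skid to go out; set it down gently and upright and unhook it. Then hang the scale back across both prongs of its stand, and leave the carton waiting behind and everything else on the table alone.

Things in the scene. Friction and masses are not known exactly. Their poses are not given: they have to be found in the camera images.
- scale: spring hand scale, upright, 215 g: black T-shaped grip bar on top, 118 long (y) x 18 thick (x) x 16 high, flat sides, knobbed ends; origin at the bar's centre, z up. Below it a neck 13 thick down to 30 below the origin, then an aluminium housing 24 (x) x 40 (y) down to 96 below; a window with a pointer on its -x side. A sprung J-shaped hook hangs from the housing. Grasp the middle of the bar from above, closing along x.
- scale_hook (a joint): how far the hook is drawn down out of the scale, in m: 0 unloaded, 1 mm for every 25 g hung on it (450 g = 0.018), stop at 0.040 (1 kg); the pointer in the window goes down with it past lines 4 mm (100 g) apart, long lines at 0, 500 g and 1 kg
- hook_bowl (a point): lowest point of the inside of the hook, where the load's handle lies: 145 below the scale's origin when unloaded, on its axis. The hook is a strap 14 wide (y) and 6 thick, its bottom 6 below this point; shank on the -x side (inner face 10 from the axis), open on the +x side, where the tip ends 17 off the axis and 16 above this point. A handle bar 8 thick comes in over the tip from +x while its centre is 20 to 31 above this point.
- stand_rest (a point): where the scale's origin lies when it hangs on its stand, 180 above the table; axes as the stand's. Stand (fixed): steel foot 100x100, two 8 mm rods rise at its +x side and come forward (to -x) as two level prongs 84 apart (y = -42 and +42), their tops 172 above the table, with the tips turned up to 188 at x = -27 and a rise at the back from x = +14 on. The grip bar lies across both prongs with the housing between them; lift it over the tips and forward (-x).
- stand: the stand; origin under its foot, straight below stand_rest
- carton_1: taped plain cardboard carton 75 (x) x 100 (y) x 70 mm with a black carry handle on top; origin at the centre of its underside, z up. Two cartons look alike: one is packed to 270-380 g, the other to 540-720 g, and only the scale tells which. One of them stands at the front of the table (x below 0.62), to be weighed; the other waits behind the tray and skid (x above 0.68).
- carton_1_grip (a point): middle of that carton's rigid arched handle: centre of an 8 mm thick bar, straight and level for 22 along the carton's y, 118 above its underside; 44 clear between it and the carton's top; the arch's legs stand at y = -38 and +38
- carton_2: taped plain cardboard carton 75 (x) x 100 (y) x 70 mm with a black carry handle on top; origin at the centre of its underside, z up. Two cartons look alike: one is packed to 270-380 g, the other to 540-720 g, and only the scale tells which. One of them stands at the front of the table (x below 0.62), to be weighed; the other waits behind the tray and skid (x above 0.68).
- carton_2_grip (a point): middle of that carton's rigid arched handle: centre of an 8 mm thick bar, straight and level for 22 along the carton's y, 118 above its underside; 44 clear between it and the carton's top; the arch's legs stand at y = -38 and +38
- tray_floor (a point): centre of the floor of the grey rimmed plastic tray (fixed), 165 (x) x 150 (y) outside, rim 19 high, walls 4, floor top 4 above the table; for cartons over 450 g
- skid_top (a point): centre of the top of the slatted wooden skid (fixed), 144 x 150, deck 18 above the table, no rim; for cartons up to 450 g
- block_wood: bystander: offcut of wood, 45x75x30 mm; origin at its underside centre; to be left alone
- spool_line: bystander: spool of line lying flat, 64x64x22 mm; origin at its underside centre; to be left alone
- marker_a: bystander: marker pen lying down, 17x135x16 mm; origin at its underside centre; to be left alone
- jar_glue: bystander: jar of glue with cap, 56x56x70 mm; origin at its underside centre; to be left alone

How it is judged (in metres and radians):
On the way, in this order (a step that is already met when the one before it is completed fails the run):
1. the scale is lifted off its stand (distance between scale and stand_rest above 0.06 m), for 0.1 s.
2. the front carton hangs on the scale's hook, at least 22 mm above the table, upright and still (under 50 mm/s, the hook's spring under 20 mm/s) for 0.4 s (((height (world z) of carton_1 above 0.022 m and value of joint scale_hook above 0.006 m and contact force between carton_1 and scale above 1.5 N and contact force between carton_1 and the fingers below 0.5 N and linear speed of carton_1 below 0.05 m/s and angle between carton_1's own z axis and vertical below 0.3 rad and velocity of joint scale_hook between -0.02 and 0.02 m/s) or (height (world z) of carton_2 above 0.022 m and value of joint scale_hook above 0.006 m and contact force between carton_2 and scale above 1.5 N and contact force between carton_2 and the fingers below 0.5 N and linear speed of carton_2 below 0.05 m/s and angle between carton_2's own z axis and vertical below 0.3 rad and velocity of joint scale_hook between -0.02 and 0.02 m/s))), for 0.4 s.
3. the weighed carton stands in its right place (tray over 450 g, else skid), free of the hook ((((horizontal distance between carton_1 and tray_floor below 0.045 m and z of carton_1 in the frame of tray_floor between -0.004 and 0.004 m and angle between carton_1's own z axis and vertical below 0.08 rad and linear speed of carton_1 below 0.02 m/s and contact force between carton_1 and scale below 0.2 N) and distance of carton_2 from where it was at the start of the episode below 0.02 m and world x of carton_2 above 0.65 m) or ((horizontal distance between carton_2 and skid_top below 0.028 m and z of carton_2 in the frame of skid_top between -0.004 and 0.004 m and angle between carton_2's own z axis and vertical below 0.08 rad and linear speed of carton_2 below 0.02 m/s and contact force between carton_2 and scale below 0.2 N) and distance of carton_1 from where it was at the start of the episode below 0.02 m and world x of carton_1 above 0.65 m))), for 0.2 s.
At the end, for the whole second after the job is handed in: Weighed carton upright, at rest, off the hook: flat on the tray floor inside the rim if over 450 g, else flat on the skid, centre within 28 mm of its centre. Other carton unmoved (20 mm). Scale at rest across both prongs of its stand, within 18 mm of where it hung, upright (0.15 rad) ((((horizontal distance between carton_1 and tray_floor below 0.045 m and z of carton_1 in the frame of tray_floor between -0.004 and 0.004 m and angle between carton_1's own z axis and vertical below 0.08 rad and linear speed of carton_1 below 0.02 m/s and contact force between carton_1 and scale below 0.2 N) and distance of carton_2 from where it was at the start of the episode below 0.02 m and world x of carton_2 above 0.65 m) or ((horizontal distance between carton_2 and skid_top below 0.028 m and z of carton_2 in the frame of skid_top between -0.004 and 0.004 m and angle between carton_2's own z axis and vertical below 0.08 rad and linear speed of carton_2 below 0.02 m/s and contact force between carton_2 and scale below 0.2 N) and distance of carton_1 from where it was at the start of the episode below 0.02 m and world x of carton_1 above 0.65 m)) and distance between scale and stand_rest below 0.018 m and angle between the y axis of scale and the y axis of stand_rest, either way round below 0.15 rad and angle between scale's own z axis and vertical below 0.15 rad and linear speed of scale below 0.03 m/s and contact force between scale and stand above 0.8 N); the robot touches nothing.
It fails at once if a carton tipped over (angle between any of carton_1, carton_2's own z axis and vertical above 0.7 rad).
It fails at once if a carton dropped or flung (faster than 0.7 m/s) (linear speed of any of carton_1, carton_2 above 0.7 m/s).
It fails at once if a carton gripped or pushed with the fingers (contact force between the fingers and carton_1 above 3 N or contact force between the fingers and carton_2 above 3 N).
It fails at once if a bystander moved by more than 30 mm (distance of any of block_wood, spool_line, marker_a, jar_glue from where it was at the start of the episode above 0.03 m).
It also fails if it takes over 69 s, if anything falls off the work surface, if the arm or the gripper's body presses on something with over 40 N, if the wrist force passes 120 N, or if a joint passes its speed limit or range.

## Working session

There is one attempt and no reset: what is moved stays moved. The work goes in short steps, Python scripts to look and compute and a tool call to move; the robot and the scene stay as the last step left them, time stands still between calls to the robot, and variables do not carry over. Pictures are saved under pics/ and viewed, and the job is handed in when it is done.

Besides the shell and the picture viewer there is one more tool, called after "Emit:" as name(argument=value, ...) on one line, values as JSON. move_arm: Moves the arm, as the interface text tells. Its arguments: {"type":"object","properties":{"increments":{"type":"array","items":{"type":"array"}},"jaw":{"type":"number"}},"required":["increments"]}

```bash
ls; mkdir -p pics; cat > h.py <<'E'
import numpy as np, cv2, json
from plant import ctrl
def snap(name,out):
    s=ctrl.snapshot(name); cv2.imwrite(f'pics/{out}.png',cv2.cvtColor(np.asarray(s['color']),cv2.COLOR_RGB2BGR))
    import pickle; pickle.dump(s,open(f'pics/{out}.pkl','wb')); return s
def load(out):
    import pickle; return pickle.load(open(f'pics/{out}.pkl','rb'))
def K(s): return np.array([[s['fx'],0,s['cx']],[0,s['fy'],s['cy']],[0,0,1.]])
def ray(s,u,v):
    p=cv2.undistortPoints(np.array([[[u,v]]],float),K(s),np.array(s['D'],float))[0,0]
    R=np.array(s['R']);t=np.array(s['t'])
    return -R.T@t, R.T@np.array([p[0],p[1],1.])
def atz(s,u,v,z):
    c,d=ray(s,u,v); return c+d*(z-c[2])/d[2]
def proj(s,X):
    r,_=cv2.Rodrigues(np.array(s['R'],float))
    return cv2.projectPoints(np.array(X,float).reshape(-1,1,3),r,np.array(s['t'],float),K(s),np.array(s['D'],float))[0][:,0]
def tri(obs):
    A=np.zeros((3,3));b=np.zeros(3)
    for s,u,v in obs:
        c,d=ray(s,u,v);d=d/np.linalg.norm(d);P=np.eye(3)-np.outer(d,d);A+=P;b+=P@c
    return np.linalg.solve(A,b)
E
python3 - <<'E'
from h import *
for n in ['scene','top','wrist']:
    s=snap(n,n+'0'); R=np.array(s['R']);print(n,-R.T@np.array(s['t']),R[2],s['fx'])
print(ctrl.get_obs())
E
```

```text
pics
scene [-0.31392369  0.63581383  0.91693903] [ 0.65292954 -0.46982538 -0.59409354] 505.1950829650893
top [0.30643962 0.05443203 1.30966882] [ 0.20649229  0.0042567  -0.97843897] 507.81775701651867
wrist [ 0.07628294 -0.67497405  0.38317159] [ 0.29180876  0.07169301 -0.95378601] 284.1776464731144
{'clock': 0.15, 'joint_pos': array([-6.01564562e+01,  2.05823789e+01,  6.47671901e-01, -1.34745309e-02,
       -7.01354283e+01, -1.65074295e+01]), 'qvel': array([-0.08290302, -0.11400894,  0.17026837,  0.08407959, -0.04513262,
       -0.06137592]), 'tau': array([-1.63328608e-03, -5.83275425e+01,  2.93289542e+01,  7.00121284e+00,
        8.75131635e-03, -1.02386366e-04]), 'tool_pos': array([ 0.15558285, -0.65642719,  0.19435141]), 'orientation': array([ 1.79929156e+02, -7.78328849e-03, -1.66668467e+02]), 'force': array([ 0.23635214, -0.89442933,  0.47619331]), 'moment': array([-0.01627019,  0.0160751 ,  0.06878566]), 'opening': 0.08768251290170476}
```

View pics/scene0.png

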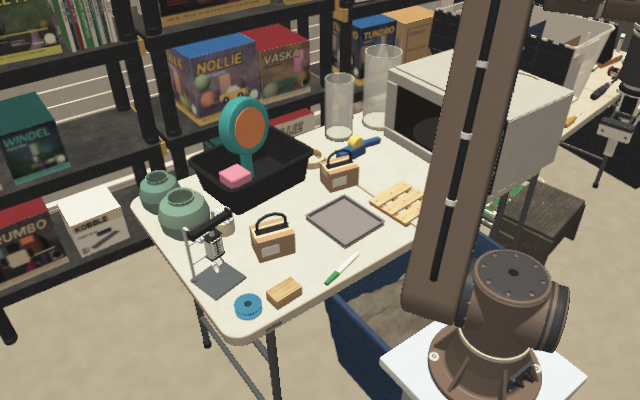

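View pics/top0.png

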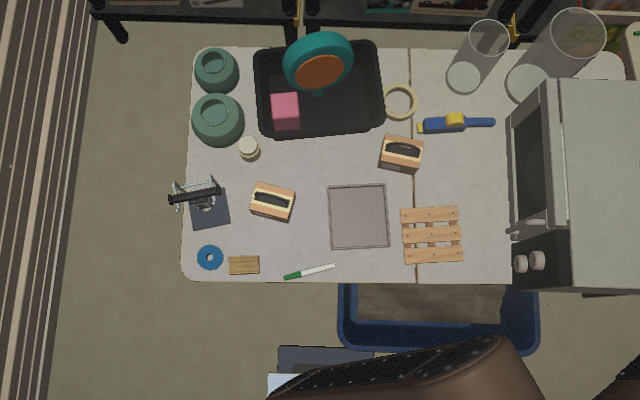

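View pics/wrist0.png

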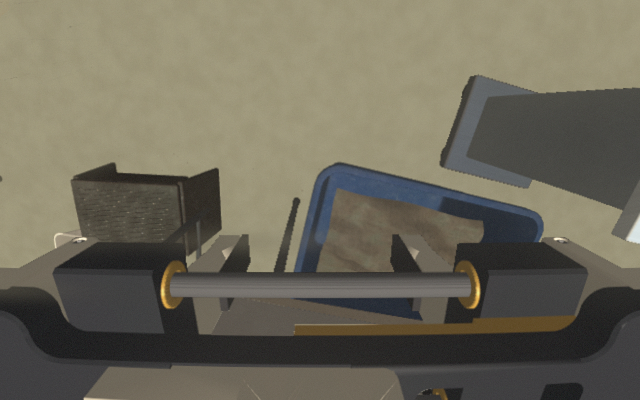

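The top view shows the stand with the scale near (195,200), the front carton near (272,201), the tray near (358,216), the skid near (432,235), the rear carton near (401,153), the glue jar near (249,148), the spool (210,257), the block (243,265) and the marker (310,271). I'll zoom in on these next.

```bash
python3 - <<'E'
from h import *
im=cv2.imread('pics/top0.png'); c=im[130:290,160:320]; cv2.imwrite('pics/topA.png',cv2.resize(c,None,fx=3.75,fy=3.75,interpolation=cv2.INTER_CUBIC))
c=im[130:290,310:480]; cv2.imwrite('pics/topB.png',cv2.resize(c,None,fx=3.5,fy=3.5,interpolation=cv2.INTER_CUBIC))
im=cv2.imread('pics/scene0.png'); c=im[190:330,170:370]; cv2.imwrite('pics/scA.png',cv2.resize(c,None,fx=4,fy=4,interpolation=cv2.INTER_CUBIC))
E
```

```text
(no output)
```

View pics/topA.png

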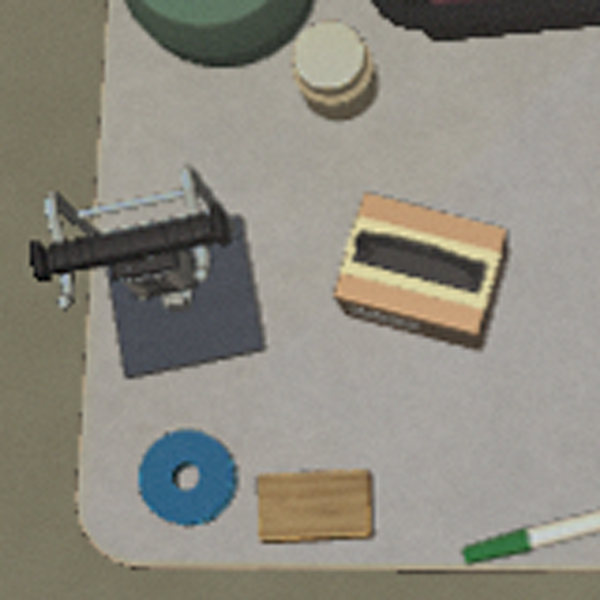

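View pics/topB.png

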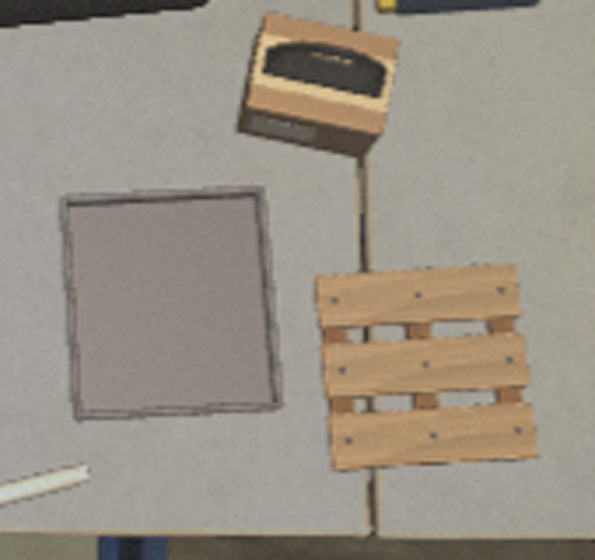

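View pics/scA.png

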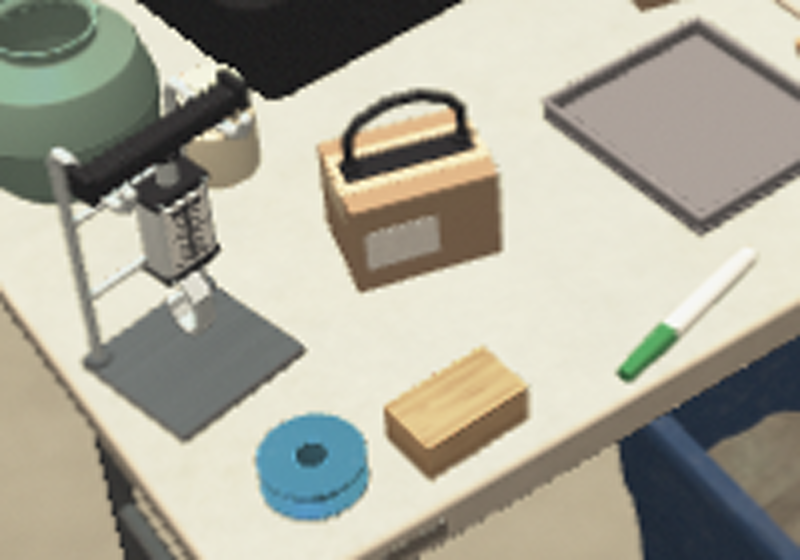

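```bash
cat > m.py <<'E'
from h import *
s=load('top0'); c=load('scene0')
A=lambda U,V:(160+(U+.5)/3.75-.5,130+(V+.5)/3.75-.5)
B=lambda U,V:(310+(U+.5)/3.5-.5,130+(V+.5)/3.5-.5)
C=lambda U,V:(170+(U+.5)/4-.5,190+(V+.5)/4-.5)
def rect(nm,pts,z,f,lx,ly):
    P=np.array([atz(s,*f(*p),z) for p in pts]); m=P.mean(0)
    # order: tl,tr,br,bl in image ; up=+x left=+y
    yv=(P[0]-P[1]+P[3]-P[2])/2; xv=(P[0]-P[3]+P[1]-P[2])/2
    print(nm,m.round(4),'ly',np.linalg.norm(yv).round(4),ly,'lx',np.linalg.norm(xv).round(4),lx,'yaw',np.degrees(np.arctan2(-yv[0],yv[1])).round(2),np.degrees(np.arctan2(xv[1],xv[0])).round(2))
    return m
rect('front',[(369,192),(507,230),(479,335),(336,297)],.07,A,.075,.1)
rect('tray',[(62,198),(263,187),(283,407),(77,420)],.019,B,.165,.15)
rect('skid',[(315,275),(515,264),(539,458),(333,470)],.018,B,.144,.15)
rect('rear',[(268,12),(399,40),(384,133),(247,105)],.07,B,.075,.1)
a=atz(s,*A(40,261),.18);b=atz(s,*A(226,228),.18); print('bar top',a,b,(a+b)/2,np.linalg.norm(a-b),np.degrees(np.arctan2(-(a-b)[0],(a-b)[1])))
a2=tri([(s,*A(40,261)),(c,*C(85,182))]);b2=tri([(s,*A(226,228)),(c,*C(237,92))]);print('tri',a2,b2,(a2+b2)/2,np.linalg.norm(a2-b2))
f=[atz(s,*A(*p),.004) for p in [(265,349),(127,378),(243,215)]];print('foot',np.round(f,4), 'c',(f[1]+f[2])/2,np.linalg.norm(f[0]-f[1]),np.linalg.norm(f[0]-f[2]))
for n,p,z in [('jar',(330,52),.07),('spool',(188,477),.022),('block',(315,505),.03)]: print(n,atz(s,*A(*p),z))
E
python3 m.py
```

```text
front [0.5691 0.1643 0.07  ] ly 0.0974 0.1 lx 0.074 0.075 yaw -13.35 -12.94
tray [ 0.5457 -0.0559  0.019 ] ly 0.1507 0.15 lx 0.166 0.165 yaw 5.46 5.45
skid [ 0.5047 -0.2435  0.018 ] ly 0.15 0.15 lx 0.1443 0.144 yaw 5.26 5.45
rear [ 0.7102 -0.1604  0.07  ] ly 0.0994 0.1 lx 0.0726 0.075 yaw -10.3 -10.5
bar top [0.53886344 0.38689582 0.18      ] [0.56342387 0.27545893 0.18      ] [0.55114365 0.33117737 0.18      ] 0.11411131964364919 12.429145636949173
tri [0.53739116 0.38475124 0.18391839] [0.56398875 0.27606532 0.17859174] [0.55068996 0.33040828 0.18125507] 0.11201979206297938
foot [[0.5183 0.2765 0.004 ]
 [0.4945 0.3706 0.004 ]
 [0.6133 0.2986 0.004 ]] c [0.55391492 0.33462445 0.004     ] 0.09711566255950682 0.0975315902094377
jar [0.71396747 0.23518087 0.07      ]
spool [0.42602153 0.31941078 0.022     ]
block [0.40964365 0.23132103 0.03      ]
```

```bash
python3 - <<'E'
from h import *
s=load('top0');c=load('scene0')
for z in (.2,.3): print(z,[atz(s,*p,z).round(3) for p in [(514,290),(545,80),(508,232),(560,290)]])
print(tri([(s,545,80),(c,390,62)]), tri([(s,561,80),(c,405,66)]))
E
```

```text
0.2 [array([ 0.361, -0.38 ,  0.2  ]), array([ 0.854, -0.476,  0.2  ]), array([ 0.487, -0.372,  0.2  ]), array([ 0.364, -0.48 ,  0.2  ])]
0.3 [array([ 0.356, -0.34 ,  0.3  ]), array([ 0.805, -0.428,  0.3  ]), array([ 0.471, -0.333,  0.3  ]), array([ 0.359, -0.432,  0.3  ])]
[ 0.8021835  -0.42836802  0.302987  ] [ 0.80914269 -0.48655206  0.27406383]
```

Emit:
move_arm(increments=[[[0,25,20],0.1],[[0,25,20],0.12],[[0,25,20],0.12],[[0,25,20],0.12],[[0,25,20],0.12],[[0,25,20],0.12],[[0,25,20],0.12],[[0,25,20],0.12]], jaw=0.0)

```text
clock: 0.95
tool_pos: [0.153, -0.4477, 0.3506]
orientation: [179.1, 0.0, -111.0]
force: [1.1, 0.1, -0.2]
opening: 0.0441
```

Emit:
move_arm(increments=[[[30,30,0],0.1],[[30,30,0],0.1],[[30,30,0],0.1],[[30,30,0],0.1],[[30,30,0],0.1],[[25,42,0],0.09],[[25,42,0],0],[[25,42,0],0]])

```text
clock: 1.75
tool_pos: [0.3794, -0.1629, 0.355]
orientation: [179.6, -0.2, -75.9]
force: [0.9, -1.3, -0.6]
opening: 0.0438
```

Emit:
move_arm(increments=[[[15,45,0],0],[[10,45,0],0],[[5,45,0],0],[[0,45,0],0],[[0,45,0],0],[[0,45,0],0],[[0,45,0],0],[[0,45,0],0]])

```text
clock: 2.55
tool_pos: [0.4077, 0.2129, 0.3548]
orientation: [179.6, -0.1, -75.7]
force: [1.3, -0.7, 1.0]
opening: 0.0438
```

Emit:
move_arm(increments=[[[28,24,-10],-0.02],[[28,24,-10],0],[[28,24,-10],0],[[28,24,-10],0],[[28,22,-10],0],[[0,0,0],0],[[0,0,0],0],[[0,0,0],0]])

```text
clock: 3.35
tool_pos: [0.5499, 0.3423, 0.2978]
orientation: [179.4, -0.2, -76.4]
force: [-0.2, 0.9, 0.4]
opening: 0.044
```

```bash
python3 - <<'E'
from h import *
for n in ['wrist','top','scene']: snap(n,n+'1')
o=ctrl.get_obs();print(o['tool_pos'],o['orientation'])
im=cv2.imread('pics/scene1.png'); c=im[130:330,120:370]; cv2.imwrite('pics/sc1.png',cv2.resize(c,None,fx=3,fy=3,interpolation=cv2.INTER_CUBIC))
E
```

```text
[0.54998174 0.34224528 0.29936979] [ 1.79493090e+02 -1.23425743e-01 -7.63557550e+01]
```

View pics/wrist1.png

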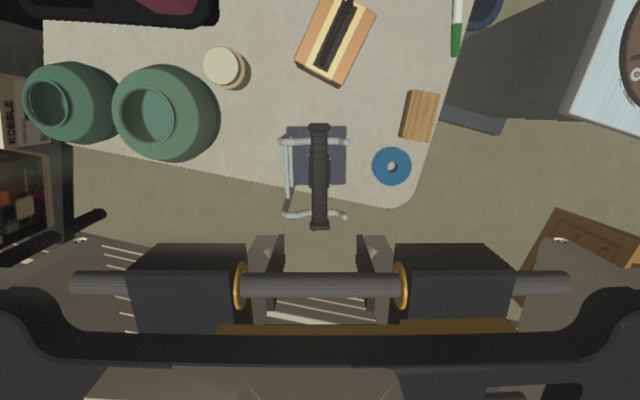

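View pics/sc1.png

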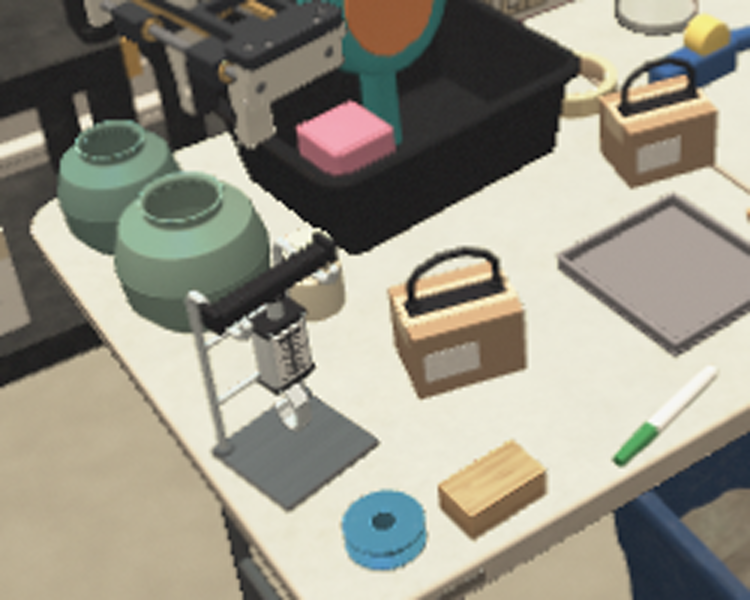

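The wrist view shows the bar running vertically from (319,124) to (319,228), with the rods and cross braces behind it to the left. I'll measure it with the wrist camera as well.

```bash
python3 - <<'E'
from h import *
w=load('wrist1'); s=load('top0'); c=load('scene0')
A=lambda U,V:(160+(U+.5)/3.75-.5,130+(V+.5)/3.75-.5)
for z in (.18,.188): 
    a=atz(w,319.5,126,z);b=atz(w,319,227,z); print(z,a,b,(a+b)/2,np.linalg.norm(a-b),np.degrees(np.arctan2((a-b)[0],-(a-b)[1])))
a=tri([(w,319,226),(s,*A(40,261))]);b=tri([(w,319.5,127),(s,*A(226,228))]);print(a,b,(a+b)/2)
T=(np.array([.5507,.331,.18])); 
th=np.radians(13); x=np.array([np.cos(th),np.sin(th),0]); y=np.array([-np.sin(th),np.cos(th),0])
print(proj(w,[T+.059*y,T-.059*y,T]),proj(s,[T+.059*y,T-.059*y]))
# prong tips  wrist
for p in [(347,142),(346,216),(283,142),(285,216)]:
    q=atz(w,*p,.185); d=q-T; print(p,d@x,d@y)
E
```

```text
0.18 [0.56471882 0.27905251 0.18      ] [0.5382077  0.39056416 0.18      ] [0.55146326 0.33480833 0.18      ] 0.11461975096647589 13.373398939861087
0.188 [0.56488667 0.27867501 0.188     ] [0.53906646 0.38728056 0.188     ] [0.55197656 0.33297778 0.188     ] 0.1116326526525387 13.373398939861065
[0.53856994 0.38692039 0.18336019] [0.56509998 0.27912231 0.16893471] [0.55183496 0.33302135 0.17614745]
[[320.06942589 225.54290848]
 [321.44577044 120.89508149]
 [320.72120294 176.03916368]] [[169.54471623 199.82497287]
 [220.76770893 190.22936631]]
(347, 142) -0.02706789361878944 -0.03799656851201662
(346, 216) -0.02924357717222387 0.04498918539909849
(283, 142) 0.04011361772007313 -0.03728138767198607
(285, 216) 0.03999021500905368 0.04554869845252367
```

Emit:
move_arm(increments=[[[1,-5,-20],0],[[0,-3,-25],0],[[0,-1,-25],0],[[0,0,-25],0],[[0,0,-20],0],[[0,0,-15],0],[[0,0,-8],0],[[0,0,0],0]])

```text
clock: 4.3
tool_pos: [0.5498, 0.3316, 0.1685]
orientation: [-179.6, 0.5, -76.3]
force: [-0.6, -0.2, 0.0]
opening: 0.0437
```

```bash
python3 - <<'E'
from h import *
for n in ['wrist','scene']: snap(n,n+'2')
o=ctrl.get_obs();print(o['tool_pos'],o['orientation'])
im=cv2.imread('pics/scene2.png'); c=im[130:330,120:370]; cv2.imwrite('pics/sc2.png',cv2.resize(c,None,fx=3,fy=3,interpolation=cv2.INTER_CUBIC))
E
```

```text
[0.5505778  0.33219946 0.16986133] [-179.46675045    0.49615306  -76.30740673]
```

View pics/wrist2.png

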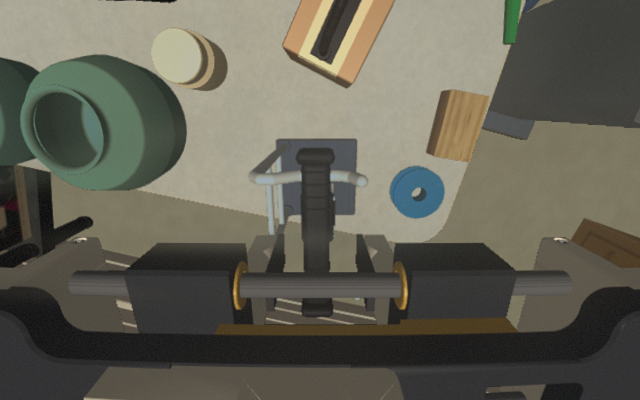

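View pics/sc2.png

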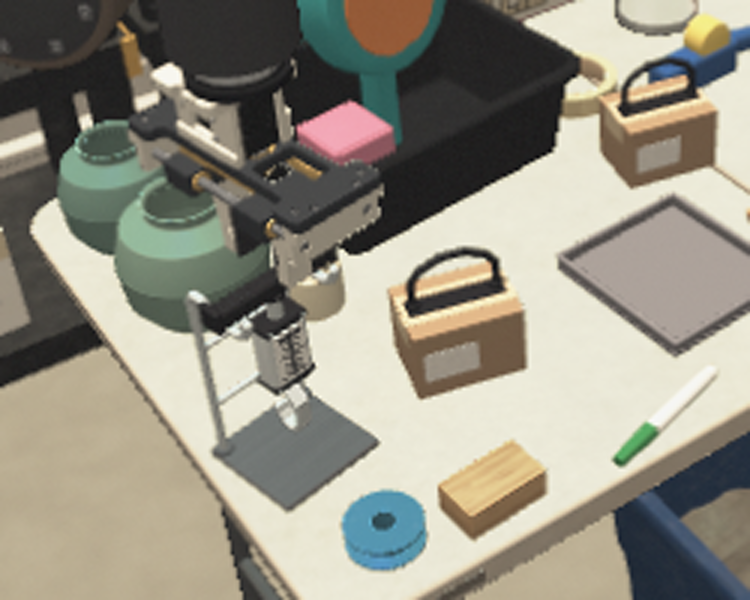

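The wrist view shows the fingers at about (270,270) and (370,270), straddling the bar (centre column 317). I'll lower the last 9 mm and close.

Emit:
move_arm(increments=[[[0,0,-5],0],[[0,0,-4],0],[[0,0,0],0],[[0,0,0],0],[[0,0,0],0],[[0,0,0],0],[[0,0,0],0],[[0,0,0],0]])

```text
clock: 5.2
tool_pos: [0.5519, 0.3333, 0.1635]
orientation: [-179.2, 0.6, -76.3]
force: [0.5, -0.1, -0.2]
opening: 0.0438
```

Emit:
move_arm(increments=[[[0,0,0],0],[[0,0,0],0],[[0,0,0],0],[[0,0,0],0],[[0,0,0],0],[[0,0,0],0],[[0,0,0],0],[[0,0,0],0]], jaw=-1)

```text
clock: 6.0
tool_pos: [0.5519, 0.3334, 0.1634]
orientation: [-179.2, 0.6, -76.3]
force: [-0.2, 0.4, -0.5]
opening: 0.0007
```

```bash
python3 - <<'E'
from h import *
for n in ['wrist','scene','top']: snap(n,n+'3')
o=ctrl.get_obs();print(o)
im=cv2.imread('pics/scene3.png'); c=im[130:330,120:370]; cv2.imwrite('pics/sc3.png',cv2.resize(c,None,fx=3,fy=3,interpolation=cv2.INTER_CUBIC))
im=cv2.imread('pics/top3.png'); c=im[130:290,120:320]; cv2.imwrite('pics/top3c.png',cv2.resize(c,None,fx=3.75,fy=3.75,interpolation=cv2.INTER_CUBIC))
E
```

```text
{'clock': 6.15, 'joint_pos': array([ 48.39559416,  18.30070808,  -6.82055211,  -0.07271357,
       -63.87488009, -34.65010732]), 'qvel': array([ 0.03668859,  0.01442768, -0.03916501,  0.03190234, -0.00577934,
       -0.04886422]), 'tau': array([ 1.87128106e-03, -5.41230941e+01,  2.82627225e+01,  6.73748150e+00,
        4.36809089e-02,  1.52769462e-03]), 'tool_pos': array([0.55190051, 0.33336476, 0.16345915]), 'orientation': array([-179.21160276,    0.62488964,  -76.28166002]), 'force': array([-0.25602785,  0.01221695,  0.07849526]), 'moment': array([-0.00835431,  0.16474627,  0.02289591]), 'opening': 0.000133213524943878}
```

View pics/wrist3.png

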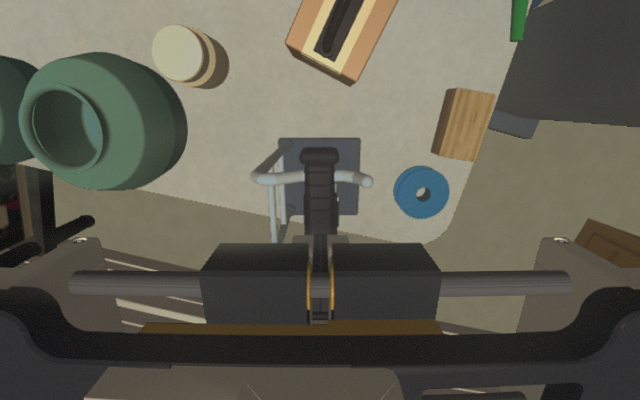

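View pics/sc3.png

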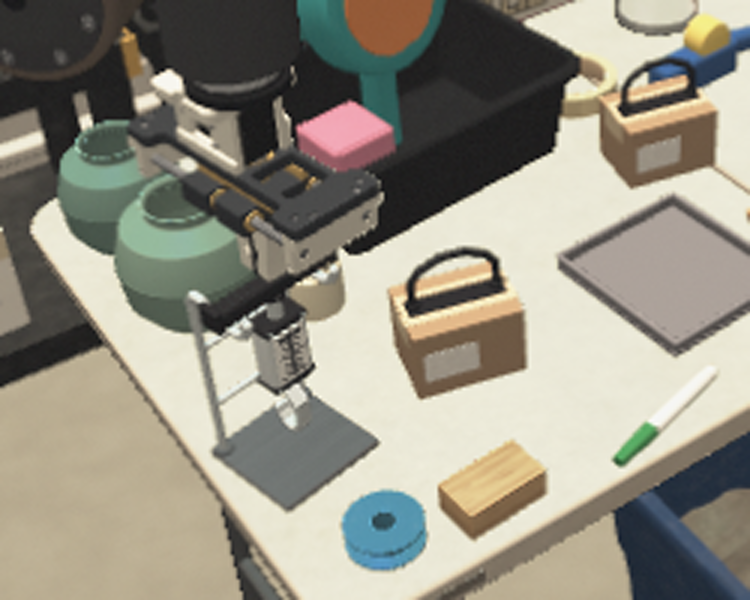

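View pics/top3c.png

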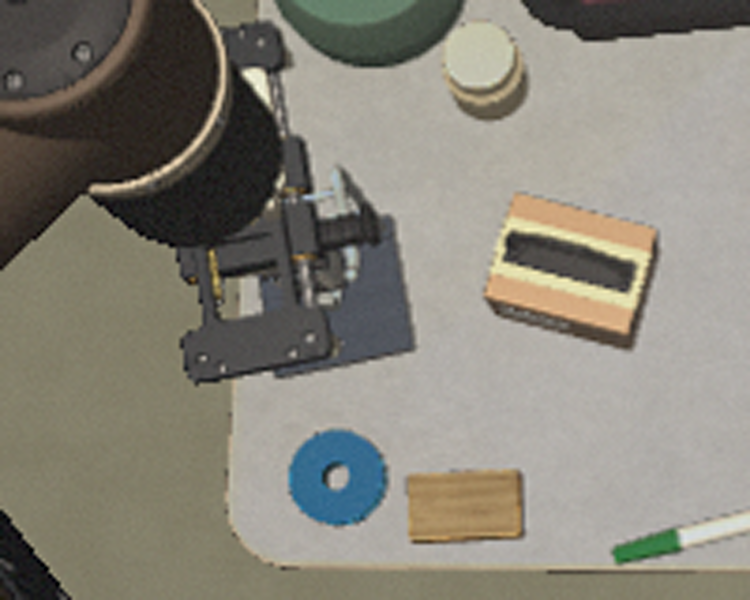

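```bash
python3 - <<'E'
from h import *
c=load('scene3');t=load('top3');w=load('wrist3')
P=np.array([.5519,.3334,.1635]); 
for s,n in ((c,'scene'),(t,'top'),(w,'wrist')):
    print(n,proj(s,[P,P+[0,0,.019],P+[0,0,.066],[.551,.333,.18]]).round(1).tolist())
for n in ('scene2','scene3'):
  im=cv2.imread(f'pics/{n}.png'); x=im[180:250,160:260].copy(); 
  x=cv2.resize(x,None,fx=7,fy=7,interpolation=cv2.INTER_CUBIC)
  for z,col in ((0,(0,0,255)),(.019,(0,255,0)),(.066,(255,0,0))):
    q=proj(c,[P+[0,0,z]])[0]; cv2.circle(x,(int((q[0]-160+.5)*7),int((q[1]-180+.5)*7)),4,col,-1)
  cv2.imwrite(f'pics/{n}z.png',x)
E
```

```text
scene [[209.9, 229.7], [208.8, 223.3], [205.8, 207.0], [209.3, 224.3]]
top [[195.8, 196.0], [193.9, 194.2], [189.0, 189.5], [194.3, 194.9]]
wrist [[320.1, 227.5], [319.7, 239.3], [318.3, 281.0], [321.2, 237.4]]
```

View pics/scene3z.png

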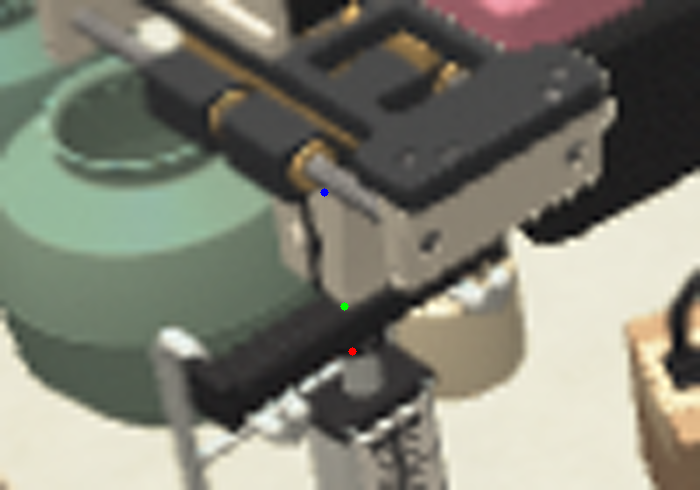

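View pics/scene2z.png

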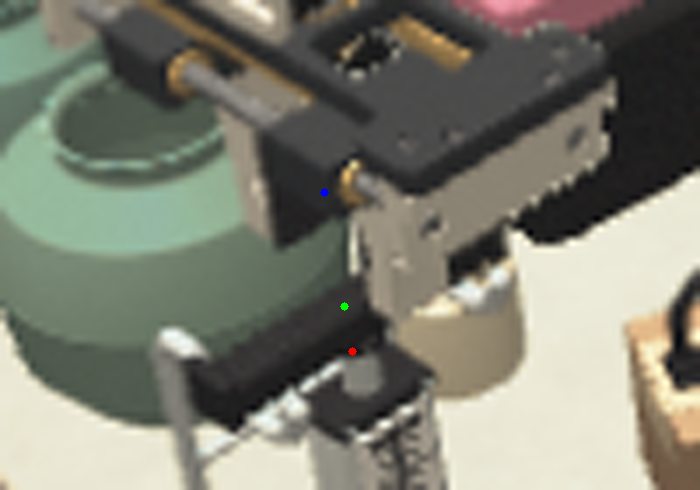

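The fingers closed above the bar: in the scene crop their lower end sits near (350,295), above where the reported TCP projects (352,351). The reported TCP therefore looks about 20–25 mm lower than the real fingertips. I'll check this offset in the images.

```bash
python3 - <<'E'
from h import *
w=load('wrist1'); P=np.array([0.54998,0.34225,0.29937]); yaw=np.radians(-76.36)
ty=np.array([np.sin(yaw),-np.cos(yaw),0]); tx=np.array([np.cos(yaw),np.sin(yaw),0])
im=cv2.imread('pics/wrist1.png'); x=cv2.resize(im[210:310,240:400],None,fx=5,fy=5,interpolation=cv2.INTER_CUBIC)
for dz,col in ((0,(0,0,255)),(.012,(0,255,255)),(.024,(0,255,0))):
  for sy in (-.022,.022):
    for sx in (-.0095,.0095):
      q=proj(w,[P+sy*ty+sx*tx+[0,0,dz]])[0]; cv2.circle(x,(int((q[0]-240+.5)*5),int((q[1]-210+.5)*5)),4,col,-1)
cv2.imwrite('pics/w1z.png',x)
c=load('scene1'); im=cv2.imread('pics/scene1.png'); x=cv2.resize(im[120:200,160:260],None,fx=7,fy=7,interpolation=cv2.INTER_CUBIC)
for dz,col in ((0,(0,0,255)),(.012,(0,255,255)),(.024,(0,255,0))):
  for sy in (-.022,.022):
    for sx in (-.0095,.0095):
      q=proj(c,[P+sy*ty+sx*tx+[0,0,dz]])[0]; cv2.circle(x,(int((q[0]-160+.5)*7),int((q[1]-120+.5)*7)),4,col,-1)
cv2.imwrite('pics/s1z.png',x)
E
```

```text
(no output)
```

View pics/w1z.png

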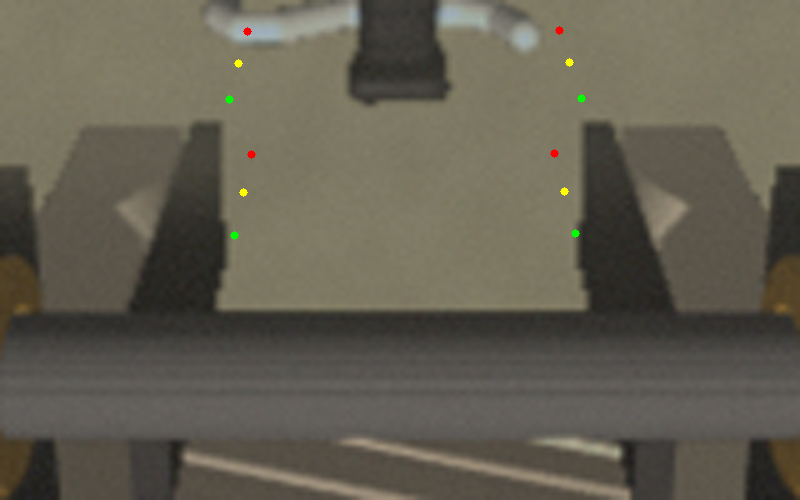

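View pics/s1z.png

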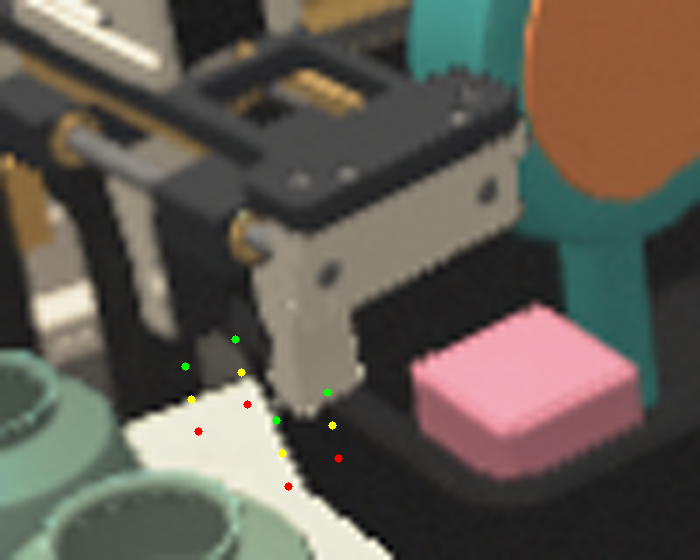

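In both pictures the real fingertips are about 29–30 mm above the reported TCP: wrist-crop tips at row 122, scene-crop finger bottom near (300,412). Horizontal position agrees. I'll treat tip z as reported z + 0.029, open, go 29 mm lower and close again.

Emit:
move_arm(increments=[[[0,0,0],0],[[0,0,0],0],[[0,0,0],0],[[0,0,0],0],[[0,0,0],0],[[0,0,0],0],[[0,0,0],0],[[0,0,0],0]], jaw=0.0)

```text
clock: 6.95
tool_pos: [0.5519, 0.3334, 0.1635]
orientation: [-179.2, 0.6, -76.3]
force: [0.6, 0.1, 0.1]
opening: 0.0438
```

Emit:
move_arm(increments=[[[0,0,-5],0],[[0,0,-5],0],[[0,0,-5],0],[[0,0,-5],0],[[0,0,-5],0],[[0,0,-4],0],[[0,0,0],0],[[0,0,0],0]])

```text
clock: 7.75
tool_pos: [0.5515, 0.3329, 0.1308]
orientation: [-179.3, 0.6, -76.3]
force: [0.4, 0.2, 0.7]
opening: 0.0437
```

```bash
python3 - <<'E'
from h import *
c=snap('scene','scene4')
im=cv2.imread('pics/scene4.png'); x=cv2.resize(im[180:280,160:270],None,fx=6,fy=6,interpolation=cv2.INTER_CUBIC); cv2.imwrite('pics/s4.png',x)
E
```

```text
(no output)
```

View pics/s4.png

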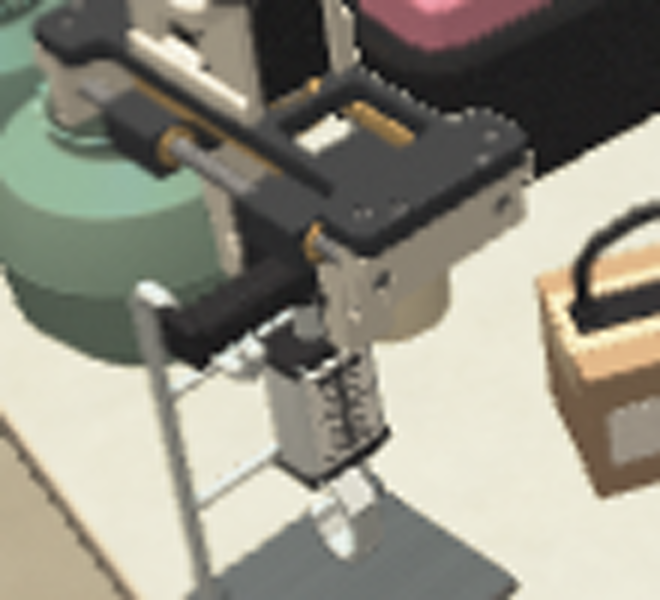

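Emit:
move_arm(increments=[[[0,0,0],0],[[0,0,0],0],[[0,0,0],0],[[0,0,0],0],[[0,0,0],0],[[0,0,0],0],[[0,0,0],0],[[0,0,0],0]], jaw=-1)

```text
clock: 8.6
tool_pos: [0.5518, 0.3333, 0.1317]
orientation: [-179.2, 0.6, -76.3]
force: [-0.3, -0.1, -1.0]
opening: 0.0179
```

The grip is good: opening 17.9 mm on the 18 mm bar. In the crop the finger reaches past the bar at (345,340). Next I'll lift it over the prong tips and then bring it forward.

Emit:
move_arm(increments=[[[0,0,4],0],[[0,0,8],0],[[0,0,10],0],[[0,0,10],0],[[0,0,10],0],[[0,0,10],0],[[0,0,10],0],[[0,0,8],0]])

```text
clock: 9.4
tool_pos: [0.5509, 0.3327, 0.2071]
orientation: [-179.3, 0.6, -76.3]
force: [0.4, -0.2, -1.9]
opening: 0.0178
```

Emit:
move_arm(increments=[[[-10,-2,4],0],[[-15,-3,4],0],[[-17,-4,4],0],[[-17,-4,4],0],[[-15,-4,4],0],[[-10,-8,0],0],[[-5,-8,0],0],[[0,0,0],0]])

```text
clock: 10.2
tool_pos: [0.4529, 0.2959, 0.2291]
orientation: [-179.3, 0.7, -76.3]
force: [0.8, 0.2, -2.8]
opening: 0.0179
```

```bash
python3 - <<'E'
from h import *
o=ctrl.get_obs();print(o['tool_pos'],o['orientation'],o['force'])
for n in ['wrist','scene','top']: snap(n,n+'5')
im=cv2.imread('pics/scene5.png'); x=cv2.resize(im[160:290,150:310],None,fx=4.5,fy=4.5,interpolation=cv2.INTER_CUBIC); cv2.imwrite('pics/s5.png',x)
E
```

```text
[0.45294887 0.29586772 0.22913455] [-179.34256953    0.65837774  -76.27406039] [ 0.81143696  0.22464044 -2.75141174]
```

View pics/s5.png

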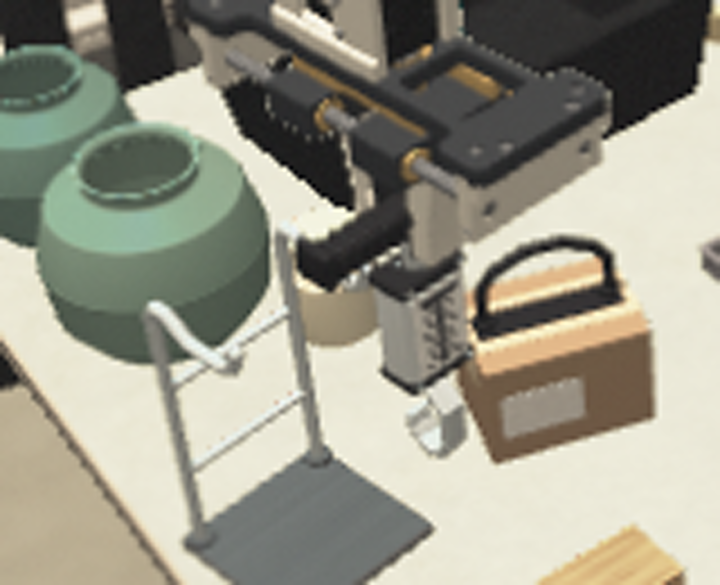

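View pics/wrist5.png

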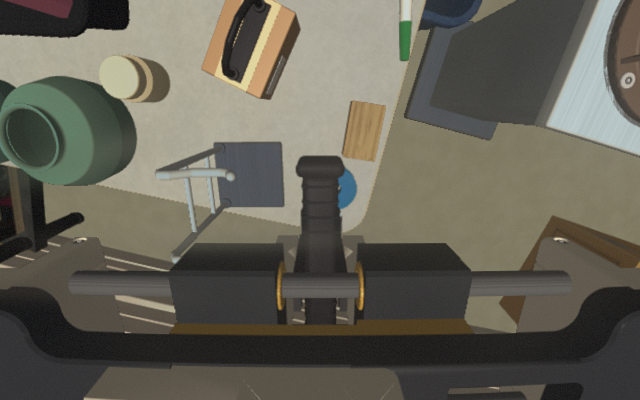

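```bash
cat > arch.py <<'E'
from h import *
def draw(src,ctr,th,crop,f,out,z0=0):
    s=load(src); th=np.radians(th); X=np.array([np.cos(th),np.sin(th),0]);Y=np.array([-np.sin(th),np.cos(th),0]); C=np.array([*ctr,z0])
    im=cv2.imread(f'pics/{src}.png'); x0,y0,x1,y1=crop; v=cv2.resize(im[y0:y1,x0:x1],None,fx=f,fy=f,interpolation=cv2.INTER_CUBIC)
    px=lambda P:tuple(int(a) for a in ((proj(s,[P])[0]-[x0,y0]+.5)*f))
    def ln(a,b,col): cv2.line(v,px(a),px(b),col,1)
    for z in (0,.07):
        c=[C+a*.0375*X+b*.05*Y+[0,0,z] for a,b in((1,1),(1,-1),(-1,-1),(-1,1))]
        for i in range(4): ln(c[i],c[(i+1)%4],(0,0,255))
    ln(C+.011*Y+[0,0,.118],C-.011*Y+[0,0,.118],(0,255,0))
    for k in(1,-1): ln(C+k*.038*Y+[0,0,.07],C+k*.038*Y+[0,0,.09],(0,255,0))
    cv2.imwrite(f'pics/{out}.png',v)
if __name__=='__main__':
    draw('top0',(.5691,.1643),-13.1,(225,165,325,235),7,'dt')
    draw('scene0',(.5691,.1643),-13.1,(240,200,310,270),8,'ds')
E
python3 arch.py
```

```text
(no output)
```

View pics/dt.png

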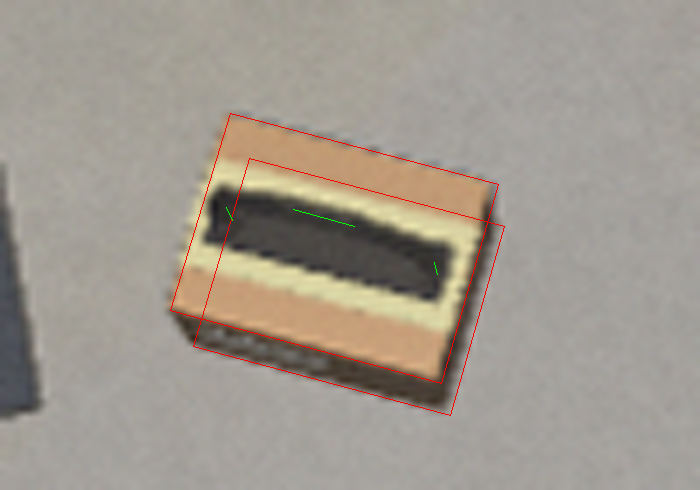

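View pics/ds.png

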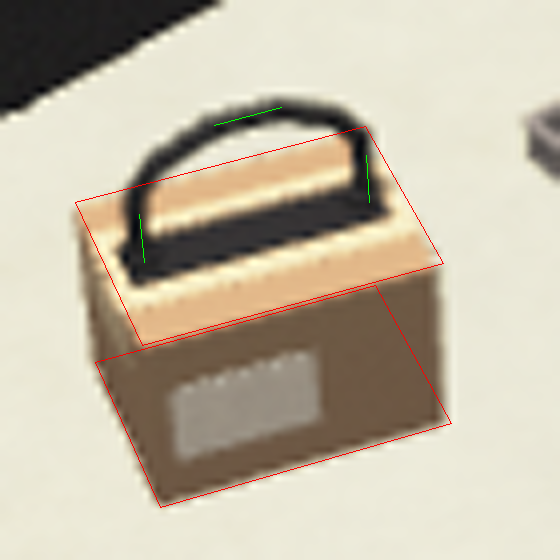

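The model outline fits both pictures to 1–2 mm, so the carton is at (0.569, 0.1645) with yaw −13.2°. Next I'll move in front of its handle while turning to its yaw.

Emit:
move_arm(increments=[[[8,-15,0],-0.06],[[8,-15,0],-0.06],[[8,-15,0],-0.06],[[8,-15,0],-0.06],[[8,-15,0],-0.06],[[8,-15,0],-0.06],[[8,-15,0],-0.06],[[8,-13,0],-0.05]])

```text
clock: 11.15
tool_pos: [0.5243, 0.1735, 0.2255]
orientation: [-179.5, 0.4, -104.8]
force: [0.6, 0.1, -2.2]
opening: 0.0182
```

Emit:
move_arm(increments=[[[0,0,-5],0],[[0,0,-10],0],[[0,0,-10],0],[[0,0,-10],0],[[0,0,-5],0],[[0,0,0],0],[[0,0,0],0],[[0,0,0],0]])

```text
clock: 11.95
tool_pos: [0.5249, 0.172, 0.1797]
orientation: [-179.6, 0.2, -105.0]
force: [0.4, 0.4, -1.6]
opening: 0.0179
```

```bash
python3 - <<'E'
from h import *
o=ctrl.get_obs();print(o['tool_pos'],o['orientation'],o['force'])
for n in ['wrist','scene','top']: snap(n,n+'6')
im=cv2.imread('pics/scene6.png'); x=cv2.resize(im[170:290,200:330],None,fx=5,fy=5,interpolation=cv2.INTER_CUBIC); cv2.imwrite('pics/s6.png',x)
E
```

```text
[0.52485755 0.17202206 0.17965527] [-179.64044906    0.23805619 -105.0317173 ] [ 0.44871921  0.44656258 -1.55469315]
```

View pics/s6.png

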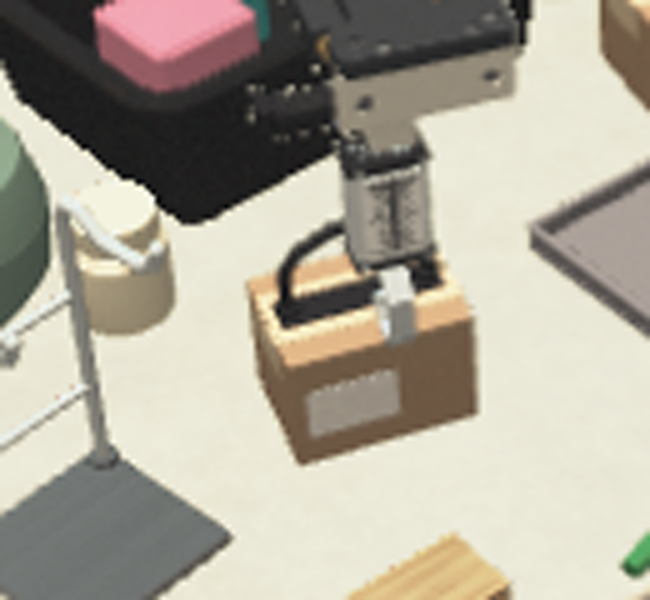

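View pics/wrist6.png

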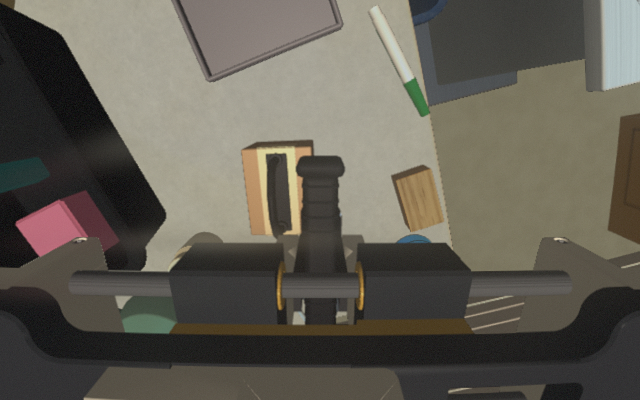

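```bash
python3 - <<'E'
from h import *
c=load('scene6'); 
th=np.radians(-15); X=np.array([np.cos(th),np.sin(th),0]);Y=np.array([-np.sin(th),np.cos(th),0])
O=np.array([.5249,.172,.228])
im=cv2.imread('pics/scene6.png'); f=5; x=cv2.resize(im[170:290,200:330],None,fx=f,fy=f,interpolation=cv2.INTER_CUBIC)
def d(p,q,col): 
    a,b=[tuple(int(v) for v in ((proj(c,[k])[0]-[200,170]+.5)*f)) for k in(p,q)]; cv2.line(x,a,b,col,1)
Z=np.array([0,0,1.])
for z in (-.030,-.096):
    P=[O+z*Z+a*.012*X+b*.02*Y for a,b in((1,1),(1,-1),(-1,-1),(-1,1))]
    for i in range(4): d(P[i],P[(i+1)%4],(0,0,255))
for y in(-.007,.007):
    d(O-.016*X+y*Y-.096*Z,O-.016*X+y*Y-.135*Z,(0,255,0))
    d(O-.01*X+y*Y-.151*Z,O+.01*X+y*Y-.151*Z,(0,255,0)); d(O+.017*X+y*Y-.129*Z,O+.017*X+y*Y-.14*Z,(255,0,0))
cv2.imwrite('pics/s6d.png',x)
E
```

```text
(no output)
```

View pics/s6d.png

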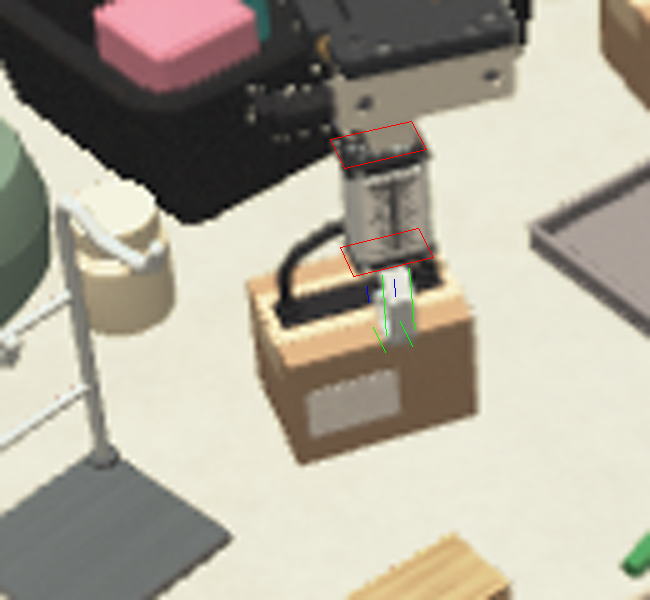

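The drawn hook agrees with the picture to about 1–2 mm (hook bottom near (398,340)). It sits about 8 mm too low for entry, so I'll raise it and align it before entering.

Emit:
move_arm(increments=[[[0,1,4],0.015],[[1,1,3],0.01],[[0,0,0],0],[[0,0,0],0],[[0,0,0],0],[[0,0,0],0],[[0,0,0],0],[[0,0,0],0]])

```text
clock: 12.9
tool_pos: [0.5265, 0.1743, 0.1885]
orientation: [-179.6, 0.3, -103.5]
force: [-0.2, 0.4, -3.4]
opening: 0.0179
```

Emit:
move_arm(increments=[[[4,-1,0],0],[[6,-1.4,0],0],[[6,-1.4,0],0],[[6,-1.4,0],0],[[5,-1.2,0],0],[[0,0,0],0],[[0,0,0],0],[[0,0,0],0]])

```text
clock: 13.7
tool_pos: [0.5564, 0.1669, 0.1878]
orientation: [-179.6, 0.3, -103.5]
force: [-0.5, 0.6, -2.4]
opening: 0.018
```

Emit:
move_arm(increments=[[[4,-0.8,0],0],[[4,-0.8,0],0],[[2,-0.5,0],0],[[0,0,0],0],[[0,0,0],0],[[0,0,0],0],[[0,0,0],0],[[0,0,0],0]])

```text
clock: 14.5
tool_pos: [0.5668, 0.1649, 0.1881]
orientation: [-179.6, 0.3, -103.5]
force: [0.3, 0.9, -2.6]
opening: 0.018
```

```bash
python3 - <<'E'
from h import *
for n in ['scene','top']: snap(n,n+'7')
im=cv2.imread('pics/scene7.png'); x=cv2.resize(im[170:290,200:330],None,fx=5,fy=5,interpolation=cv2.INTER_CUBIC); cv2.imwrite('pics/s7.png',x)
E
```

```text
(no output)
```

View pics/s7.png

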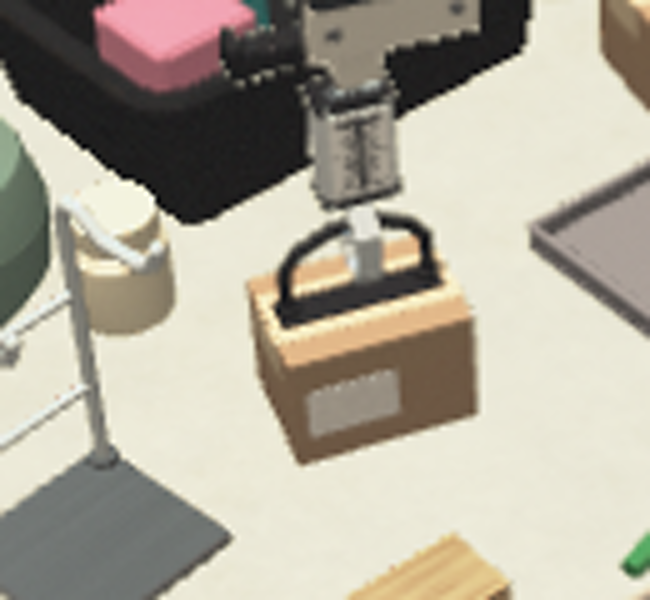

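The hook (367,245) is under the middle of the handle, and the carton has not moved. I'll lift gently.

Emit:
move_arm(increments=[[[0,0,4],0],[[0,0,4],0],[[0,0,4],0],[[0,0,4],0],[[0,0,4],0],[[0,0,4],0],[[0,0,4],0],[[0,0,4],0]])

```text
clock: 15.4
tool_pos: [0.5663, 0.1648, 0.2222]
orientation: [-179.6, 0.3, -103.5]
force: [0.1, 0.1, -6.1]
opening: 0.0176
```

Emit:
move_arm(increments=[[[0,0,5],0],[[0,0,5],0],[[0,0,5],0],[[0,0,5],0],[[0,0,5],0],[[0,0,5],0],[[0,0,5],0],[[0,0,5],0]])

```text
clock: 16.2
tool_pos: [0.5652, 0.1645, 0.2644]
orientation: [-179.8, 0.2, -103.5]
force: [0.4, 0.5, -5.0]
opening: 0.0178
```

```bash
python3 - <<'E'
from h import *
for n in ['scene']: snap(n,n+'8')
im=cv2.imread('pics/scene8.png'); x=cv2.resize(im[150:270,200:330],None,fx=5,fy=5,interpolation=cv2.INTER_CUBIC); cv2.imwrite('pics/s8.png',x)
E
```

```text
(no output)
```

View pics/s8.png

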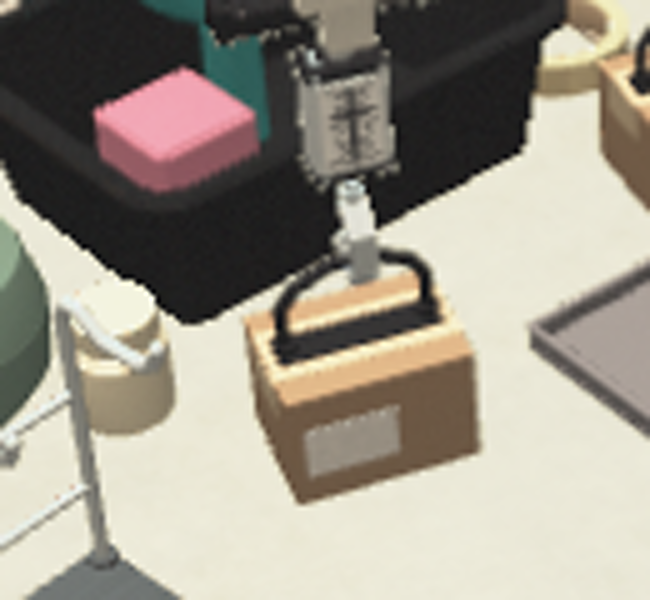

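Emit:
move_arm(increments=[[[0,0,5],0],[[0,0,5],0],[[0,0,5],0],[[0,0,5],0],[[0,0,5],0],[[0,0,5],0],[[0,0,3],0],[[0,0,2],0]])

```text
clock: 17.05
tool_pos: [0.5655, 0.1646, 0.3035]
orientation: [-179.7, 0.2, -103.5]
force: [-0.6, 0.8, -5.1]
opening: 0.0182
```

Emit:
move_arm(increments=[[[0,0,0],0],[[0,0,0],0],[[0,0,0],0],[[0,0,0],0],[[0,0,0],0],[[0,0,0],0],[[0,0,0],0],[[0,0,0],0]])

```text
clock: 17.85
tool_pos: [0.5652, 0.1645, 0.3028]
orientation: [-179.8, 0.2, -103.5]
force: [-0.2, -0.2, -4.9]
opening: 0.0179
```

```bash
python3 - <<'E'
from h import *
for n in ['scene','top']: snap(n,n+'9')
o=ctrl.get_obs();print(o['tool_pos'],o['orientation'],o['force'])
im=cv2.imread('pics/scene9.png'); x=cv2.resize(im[140:250,210:310],None,fx=6,fy=5.4,interpolation=cv2.INTER_CUBIC)
x=cv2.resize(im[120:220,220:320],None,fx=6,fy=6,interpolation=cv2.INTER_CUBIC); cv2.imwrite('pics/s9.png',x)
x=cv2.resize(im[130:180,240:300],None,fx=12,fy=12,interpolation=cv2.INTER_CUBIC); cv2.imwrite('pics/s9w.png',x)
E
```

```text
[0.56518738 0.16447075 0.30283585] [-179.78779743    0.20244731 -103.52357008] [ 0.11405128  0.02942207 -5.87268637]
```

View pics/s9.png

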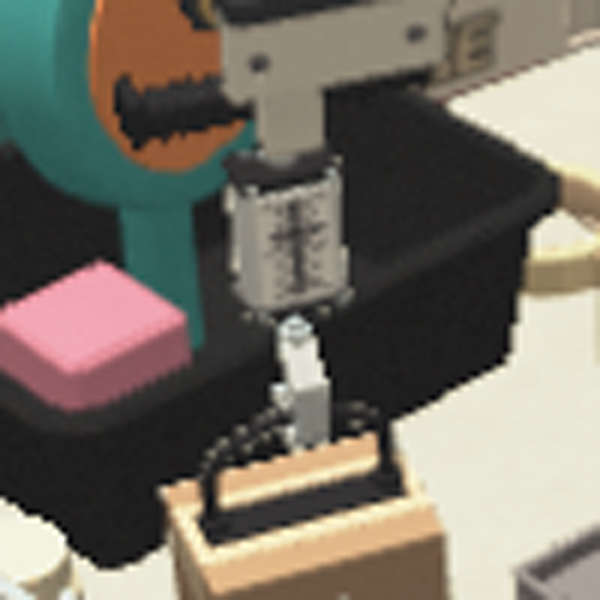

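View pics/s9w.png

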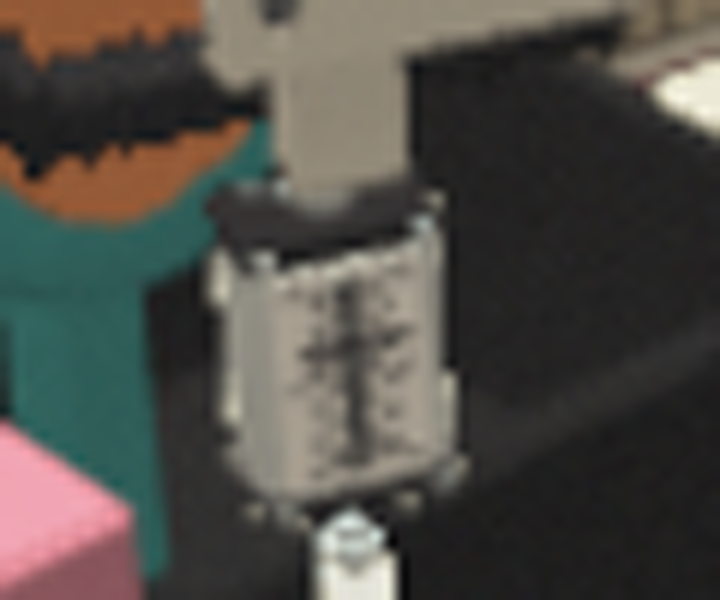

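The pointer is at about row 345 of a scale running from row 280 (0) to 465 (1 kg), so about 350 g. The wrist force rose by about 3 N, so about 300 g. I'll cross-check with the geometry of the hanging carton.

```bash
python3 - <<'E'
from arch import *
draw('scene9',(.5655,.1645),-13.5,(220,140,330,250),6,'d9a',z0=.0803)
draw('scene9',(.5655,.1645),-13.5,(220,140,330,250),6,'d9b',z0=.0660)
E
cd pics; python3 -c "
import cv2,numpy as np;a=cv2.imread('d9a.png');b=cv2.imread('d9b.png');cv2.imwrite('d9.png',cv2.resize(np.hstack([a[100:],b[100:]]),None,fx=.6,fy=.6))"
```

```text
(no output)
```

View pics/d9.png

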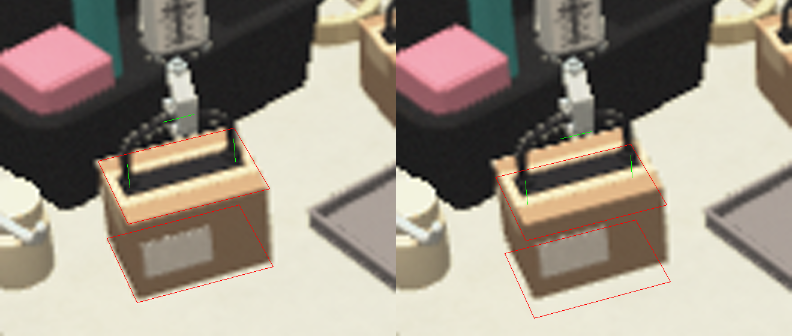

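The 300 g outline (left) fits and the 650 g one (right) is 15 mm too low, so the carton weighs about 300 g and goes on the skid. I'll carry it there smoothly.

Emit:
move_arm(increments=[[[0,-3,0],0],[[-1,-6,0],0.01],[[-1,-9,0],0.01],[[-2,-12,0],0.01],[[-2,-14,0],0.01],[[-2,-15,0],0.01],[[-2,-15,0],0.01],[[-2,-15,0],0.01]])

```text
clock: 18.75
tool_pos: [0.5515, 0.0689, 0.303]
orientation: [-179.8, 0.2, -99.1]
force: [0.3, 0.7, -5.5]
opening: 0.0181
```

Emit:
move_arm(increments=[[[-2,-15,0],0.015],[[-2,-15,0],0.015],[[-2,-15,0],0.015],[[-2,-15,0],0.015],[[-2,-15,0],0.015],[[-2,-15,0],0.015],[[-2,-15,0],0.015],[[-2,-15,0],0.015]])

```text
clock: 19.55
tool_pos: [0.5306, -0.0642, 0.3049]
orientation: [-179.6, 0.2, -91.9]
force: [1.4, -0.0, -6.7]
opening: 0.0177
```

Emit:
move_arm(increments=[[[-2,-14,0],0.012],[[-2,-14,0],0.012],[[-2,-14,0],0.012],[[-2,-14,0],0.012],[[-2,-12,0],0.012],[[-2,-11,0],0.012],[[-2,-10,0],0.012],[[-1,-9,0],0.01]])

```text
clock: 20.35
tool_pos: [0.5088, -0.1742, 0.3069]
orientation: [-179.5, 0.1, -86.3]
force: [0.7, -0.1, -4.9]
opening: 0.0177
```

Emit:
move_arm(increments=[[[-1,-11,0],0.005],[[-1,-11,0],0.005],[[-1,-11,0],0.005],[[0,-10,0],0.005],[[0,-9,0],0.005],[[0,-7,0],0],[[0,-4,0],0],[[0,-2,0],0]])

```text
clock: 21.15
tool_pos: [0.5037, -0.2471, 0.3071]
orientation: [-179.5, 0.1, -84.9]
force: [-0.0, 0.3, -5.0]
opening: 0.0181
```

Emit:
move_arm(increments=[[[0,0,0],0],[[0,0,0],0],[[0,0,0],0],[[0,0,0],0],[[0,0,0],0],[[0,0,0],0],[[0,0,0],0],[[0,0,0],0]])

```text
clock: 21.95
tool_pos: [0.504, -0.2459, 0.3072]
orientation: [-179.5, 0.1, -84.8]
force: [-0.7, -0.6, -5.5]
opening: 0.0178
```

```bash
cat > m10.py <<'E'
from arch import *
for n in ['scene','top']: snap(n,n+'10')
o=ctrl.get_obs();print(o['tool_pos'],o['orientation'],o['force'])
p=o['tool_pos']; yaw=o['orientation'][2]+90
draw('scene10',p[:2],yaw,(340,80,480,240),4,'d10a',z0=p[2]+.0485-.145+.004-.012-.118)
draw('top10',p[:2],yaw,(380,150,480,290),4,'d10b',z0=p[2]+.0485-.145+.004-.012-.118)
cv2.imwrite('pics/d10.png',np.hstack([cv2.imread('pics/d10a.png')[:560],cv2.copyMakeBorder(cv2.imread('pics/d10b.png')[:560],0,0,0,0,0)])[:, :])
print(cv2.imread('pics/d10.png').shape)
E
python3 m10.py
```

```text
[ 0.50398638 -0.24592445  0.30715256] [-1.79485421e+02  1.36418975e-01 -8.47717157e+01] [-0.49018795  1.14226494 -4.79707852]
(560, 960, 3)
```

```bash
cd pics; python3 -c "
import cv2;a=cv2.imread('d10.png');cv2.imwrite('d10.png',cv2.resize(a,None,fx=.8,fy=.8))"
```

```text
(no output)
```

View pics/d10.png

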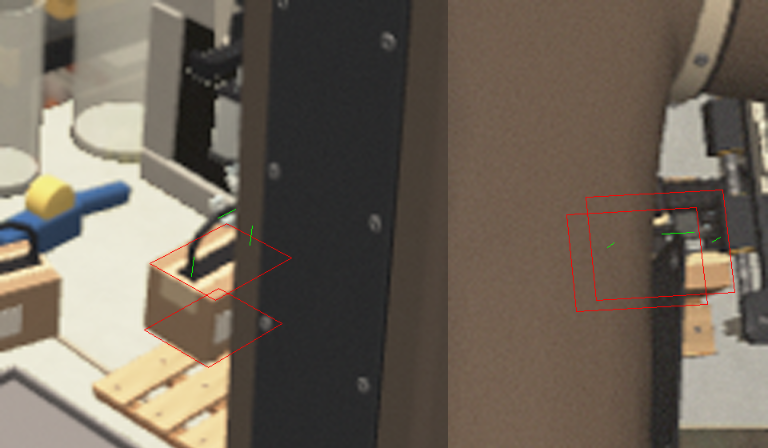

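The visible part of the carton matches the model above the skid: left edge at (150,265), with the skid slats below. The arm hides the rest. I'll lower it gently.

Emit:
move_arm(increments=[[[0,0,-3],0],[[0,1,-6],0],[[0,1,-7],0],[[0,0,-7],0],[[0,0,-7],0],[[0,0,-6],0],[[0,0,-5],0],[[0,0,-4],0]])

```text
clock: 22.85
tool_pos: [0.5036, -0.2436, 0.2576]
orientation: [-179.5, 0.2, -84.8]
force: [-0.2, 0.2, -5.1]
opening: 0.018
```

Emit:
move_arm(increments=[[[0,0,-3],0],[[0,0,-3],0],[[0,0,-3],0],[[0,0,-3],0],[[0,0,-3],0],[[0,0,-3],0],[[0,0,-3],0],[[0,0,-3],0]])

```text
clock: 23.65
tool_pos: [0.5049, -0.2443, 0.2328]
orientation: [-179.4, 0.1, -84.8]
force: [0.1, -0.6, -3.4]
opening: 0.0178
```

Emit:
move_arm(increments=[[[0,0,-3],0],[[0,0,-4],0],[[0,0,-4],0],[[0,0,-4],0],[[0,0,-4],0],[[0,0,-4],0],[[0,0,-1],0],[[0,0,0],0]])

```text
clock: 24.45
tool_pos: [0.5051, -0.2445, 0.2073]
orientation: [-179.3, 0.0, -84.7]
force: [0.2, 0.1, -1.5]
opening: 0.0178
```

```bash
cat > m11.py <<'E'
from arch import *
for n in ['scene','top','wrist']: snap(n,n+'11')
o=ctrl.get_obs();print(o['tool_pos'],o['orientation'],o['force'])
draw('scene11',(.5047,-.2440),5.3,(340,120,450,240),5,'d11a',z0=.018)
draw('wrist11',(.5047,-.2440),5.3,(220,100,420,260),4,'d11b',z0=.018)
a=cv2.imread('pics/d11a.png');b=cv2.imread('pics/d11b.png')
print(a.shape,b.shape)
E
python3 m11.py
```

```text
[ 0.50527542 -0.24451463  0.20760649] [-1.79298037e+02  1.60930853e-02 -8.47476718e+01] [ 0.35084934  0.31387777 -3.48004986]
(600, 550, 3) (640, 800, 3)
```

View pics/d11a.png

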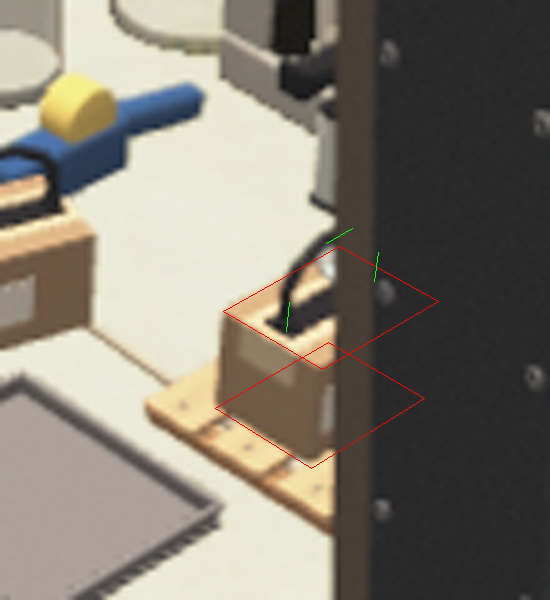

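View pics/d11b.png

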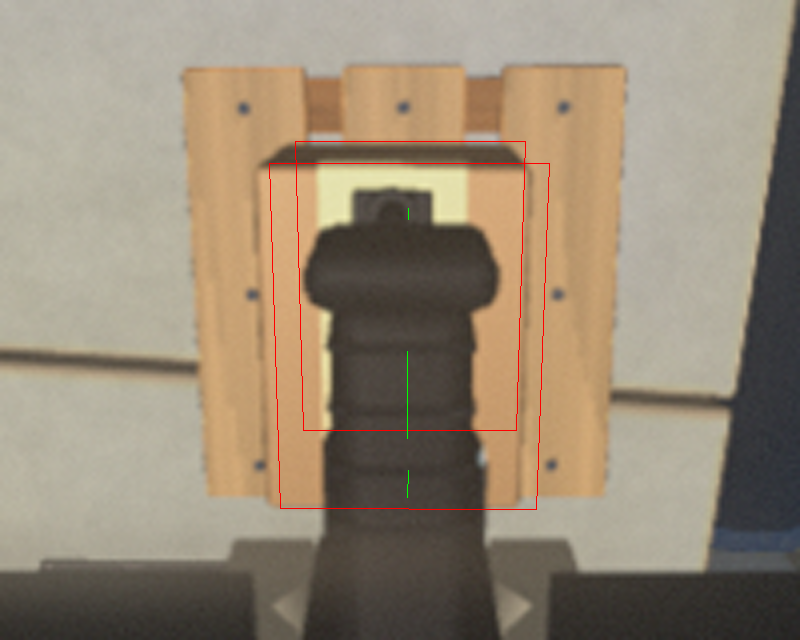

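The carton stands on the skid, within about 4 mm of its centre (wrist crop: skid mid-column ~404, carton mid ~393). The hook is now unloaded, so I'll back it out toward −x.

Emit:
move_arm(increments=[[[-3,0,0],0],[[-5,-0.5,0],0],[[-6,-0.5,0],0],[[-7,-0.6,0],0],[[-7,-0.6,0],0],[[-7,-0.6,0],0],[[-7,-0.6,0],0],[[-7,-0.6,0],0]])

```text
clock: 25.4
tool_pos: [0.4522, -0.2489, 0.2083]
orientation: [-179.2, -0.0, -84.7]
force: [0.1, 0.4, -2.1]
opening: 0.018
```

Emit:
move_arm(increments=[[[-4,0,0],0],[[-2,0,2],0],[[0,0,8],0],[[0,0,10],0],[[0,0,10],0],[[0,0,10],0],[[0,0,10],0],[[0,0,10],0]])

```text
clock: 26.2
tool_pos: [0.4453, -0.249, 0.2737]
orientation: [-179.2, -0.0, -84.7]
force: [0.3, -1.0, -1.9]
opening: 0.0178
```

```bash
cat > m12.py <<'E'
from arch import *
for n in ['scene','top','wrist']: snap(n,n+'12')
o=ctrl.get_obs();print(o['tool_pos'],o['orientation'],o['force'])
draw('wrist12',(.508,-.2440),5.3,(150,80,350,230),4,'d12b',z0=.018)
E
python3 m12.py
```

```text
[ 0.44557428 -0.24906592  0.27336141] [-1.79142658e+02 -3.33488160e-02 -8.47552648e+01] [-0.32196033  0.67211434 -4.21276665]
```

View pics/wrist12.png

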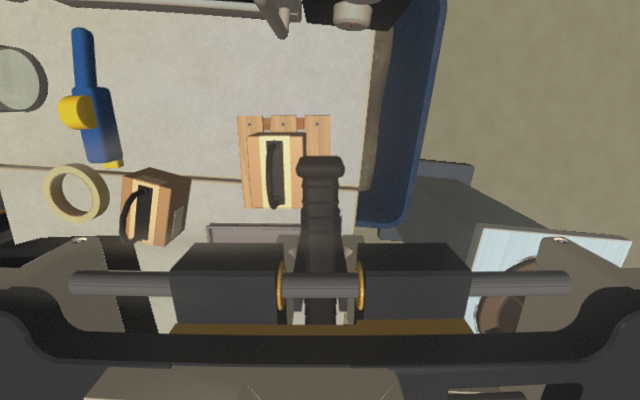

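View pics/scene12.png

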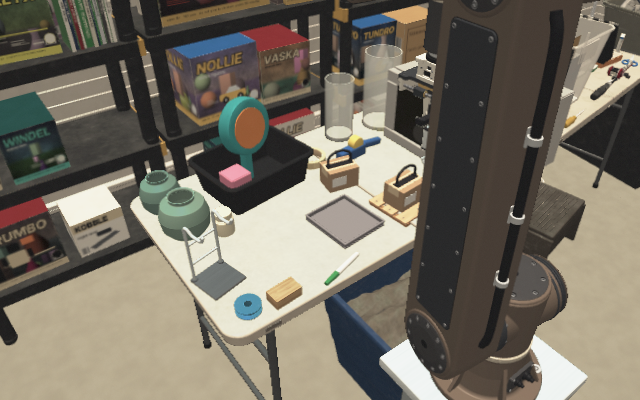

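View pics/d12b.png

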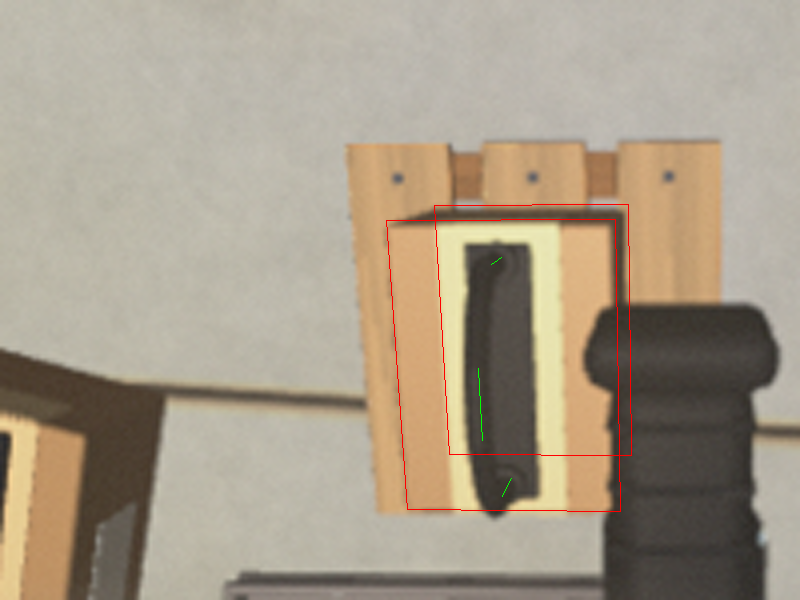

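Unhooked: the carton stands on the skid at about (0.508, −0.244), and the rear carton has not moved. Now I'll take the scale back toward its stand.

Emit:
move_arm(increments=[[[0,12,0],0],[[0,25,0],0.02],[[0,35,0],0.02],[[0,40,0],0.02],[[0,40,0],0.02],[[0,40,0],0.02],[[0,40,0],0.02],[[0,40,0],0.02]])

```text
clock: 27.15
tool_pos: [0.4399, 0.0317, 0.2682]
orientation: [-179.6, 0.1, -77.0]
force: [1.4, -0.3, -1.9]
opening: 0.0176
```

Emit:
move_arm(increments=[[[0,40,0],0],[[0,40,0],0],[[0,40,0],0],[[0,35,0],0],[[0,28,0],0],[[0,20,0],0],[[0,10,0],0],[[0,0,0],0]])

```text
clock: 27.95
tool_pos: [0.4316, 0.2599, 0.2637]
orientation: [-179.9, 0.0, -76.5]
force: [-0.2, 0.2, -2.1]
opening: 0.0181
```

Emit:
move_arm(increments=[[[4,9,-8],0],[[4,9,-8],0],[[4,9,-8],0],[[4,9,-8],0],[[3,7,-8],0],[[2,4,-4],0],[[0,0,0],0],[[0,0,0],0]])

```text
clock: 28.75
tool_pos: [0.4541, 0.308, 0.2137]
orientation: [179.9, -0.1, -76.6]
force: [0.4, 0.1, -1.8]
opening: 0.0178
```

```bash
cat > dscale.py <<'E'
from h import *
def dscale(src,O,th,crop,f,out):
    c=load(src); th=np.radians(th); X=np.array([np.cos(th),np.sin(th),0]);Y=np.array([-np.sin(th),np.cos(th),0]); O=np.array(O);Z=np.array([0,0,1.])
    im=cv2.imread(f'pics/{src}.png'); x0,y0,x1,y1=crop; x=cv2.resize(im[y0:y1,x0:x1],None,fx=f,fy=f,interpolation=cv2.INTER_CUBIC)
    def d(p,q,col):
        a,b=[tuple(int(v) for v in ((proj(c,[k])[0]-[x0,y0]+.5)*f)) for k in(p,q)]; cv2.line(x,a,b,col,1)
    for z,hx,hy in ((-.030,.012,.02),(-.096,.012,.02),(-.008,.009,.059),(.008,.009,.059)):
        P=[O+z*Z+a*hx*X+b*hy*Y for a,b in((1,1),(1,-1),(-1,-1),(-1,1))]
        for i in range(4): d(P[i],P[(i+1)%4],(0,0,255))
    for y in(-.007,.007):
        d(O-.01*X+y*Y-.151*Z,O+.01*X+y*Y-.151*Z,(0,255,0))
    cv2.imwrite(f'pics/{out}.png',x)
E
python3 - <<'E'
from dscale import *
for n in ['scene','wrist']: snap(n,n+'13')
o=ctrl.get_obs();p=o['tool_pos'];print(p,o['orientation'])
O=p+[0,0,.0485]
dscale('scene13',O,o['orientation'][2]+90,(150,130,300,280),5,'ds13')
p5=np.array([0.45294887,0.29586772,0.22913455]);dscale('scene5',p5+[0,0,.0485],13.7,(150,130,300,280),5,'ds5')
a=cv2.imread('pics/ds13.png')[100:650,150:600];b=cv2.imread('pics/ds5.png')[100:650,150:600];cv2.imwrite('pics/dsc.png',cv2.resize(np.hstack([a,b]),None,fx=.88,fy=.88))
E
```

```text
[0.45407035 0.30800846 0.21400525] [ 1.79961159e+02 -8.10717296e-02 -7.66485129e+01]
```

View pics/dsc.png

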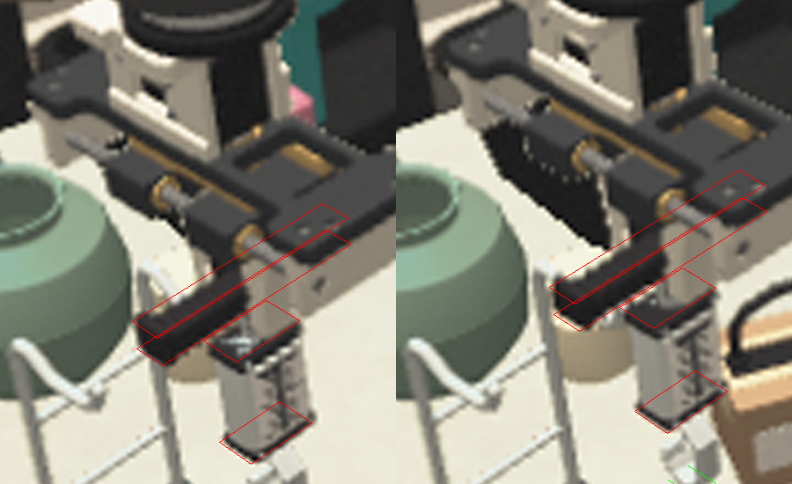

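View pics/wrist13.png

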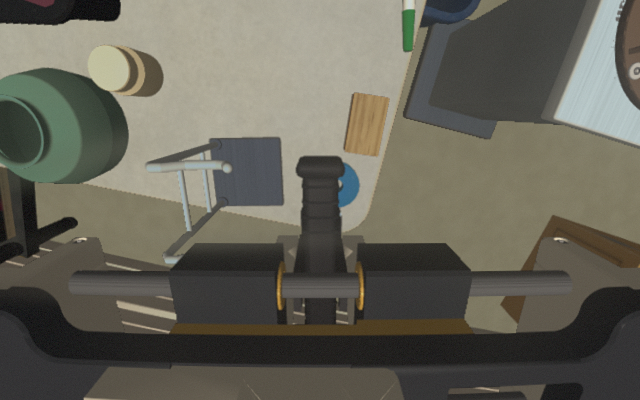

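The scale sits in the grip as it did right after pick-up, so it has not slipped. I'll go in over the prongs.

Emit:
move_arm(increments=[[[6,2,0],0],[[12,3,0],0],[[14,4,0],0],[[15,4,-2],0],[[15,4,-2],0],[[14,3,-2],0],[[8,2,0],0],[[3,1,0],0]])

```text
clock: 29.65
tool_pos: [0.5498, 0.3326, 0.2105]
orientation: [-179.7, 0.1, -76.6]
force: [-0.5, 0.9, -2.4]
opening: 0.0177
```

Emit:
move_arm(increments=[[[0,0,0],0],[[0,0,0],0],[[0,0,0],0],[[0,0,0],0],[[0,0,0],0],[[0,0,0],0],[[0,0,0],0],[[0,0,0],0]])

```text
clock: 30.45
tool_pos: [0.5486, 0.3326, 0.2116]
orientation: [-179.7, 0.1, -76.6]
force: [-0.4, -0.7, -2.0]
opening: 0.0179
```

Emit:
move_arm(increments=[[[2,0.5,-5],0],[[1,0.5,-9],0],[[0,0,-10],0],[[0,0,-10],0],[[0,0,-10],0],[[0,0,-8],0],[[0,0,-4],0],[[0,0,-2],0]])

```text
clock: 31.25
tool_pos: [0.5511, 0.3329, 0.1467]
orientation: [-179.8, 0.1, -76.6]
force: [0.1, 0.0, -2.7]
opening: 0.0182
```

```bash
python3 - <<'E'
from dscale import *
for n in ['scene','wrist']: snap(n,n+'14')
o=ctrl.get_obs();p=o['tool_pos'];print(p,o['orientation'],o['force'])
im=cv2.imread('pics/scene14.png'); cv2.imwrite('pics/s14.png',cv2.resize(im[170:300,160:290],None,fx=5,fy=5,interpolation=cv2.INTER_CUBIC))
E
```

```text
[0.5511206  0.33299202 0.14697205] [-1.79842551e+02  6.06184690e-02 -7.66021066e+01] [-0.04436575  0.1228971  -2.91013128]
```

View pics/s14.png

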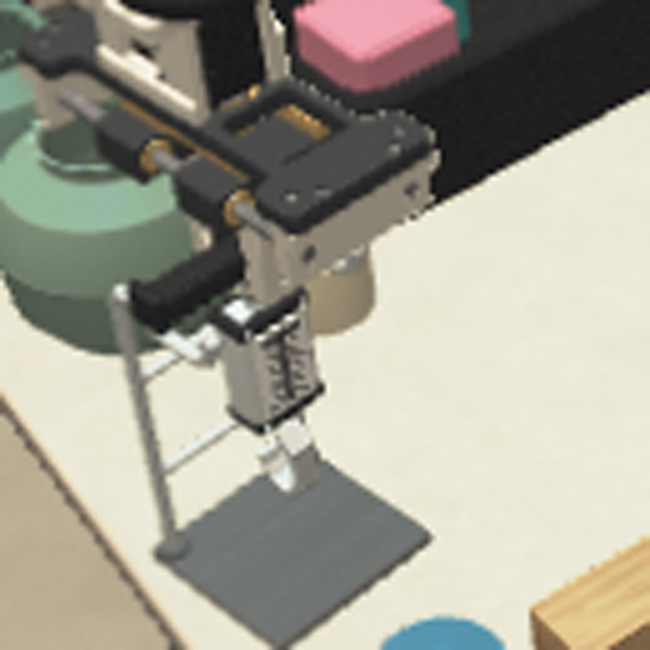

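The bar is above the prongs (near (190,290)), with its housing between them. I'll lower the last 15 mm gently.

Emit:
move_arm(increments=[[[0,0,-3],0],[[0,0,-3],0],[[0,0,-3],0],[[0,0,-2],0],[[0,0,-1],0],[[0,0,-1],0],[[0,0,0],0],[[0,0,0],0]])

```text
clock: 32.15
tool_pos: [0.5519, 0.3337, 0.1346]
orientation: [-179.7, 0.1, -76.6]
force: [0.5, 0.4, -1.2]
opening: 0.0178
```

Emit:
move_arm(increments=[[[0,0,-1.5],0],[[0,0,-1],0],[[0,0,0],0],[[0,0,0],0],[[0,0,0],0],[[0,0,0],0],[[0,0,0],0],[[0,0,0],0]])

```text
clock: 32.95
tool_pos: [0.5521, 0.3338, 0.1323]
orientation: [-179.7, 0.2, -76.6]
force: [0.6, 0.7, -1.7]
opening: 0.0181
```

Emit:
move_arm(increments=[[[0,0,-1],0],[[0,0,-0.5],0],[[0,0,0],0],[[0,0,0],0],[[0,0,0],0],[[0,0,0],0],[[0,0,0],0],[[0,0,0],0]])

```text
clock: 33.75
tool_pos: [0.5523, 0.3339, 0.1317]
orientation: [-179.6, 0.2, -76.6]
force: [-0.8, 0.1, 0.1]
opening: 0.018
```

```bash
python3 - <<'E'
from h import *
print([ctrl.get_obs()['force'].round(1)])
snap('scene','scene15');print(ctrl.get_obs()['force'].round(1))
im=cv2.imread('pics/scene15.png'); cv2.imwrite('pics/s15.png',cv2.resize(im[170:300,160:290],None,fx=5,fy=5,interpolation=cv2.INTER_CUBIC))
E
```

```text
[array([-0.8,  0.1,  0.1])]
[-1.5 -0.6 -0.4]
```

View pics/s15.png

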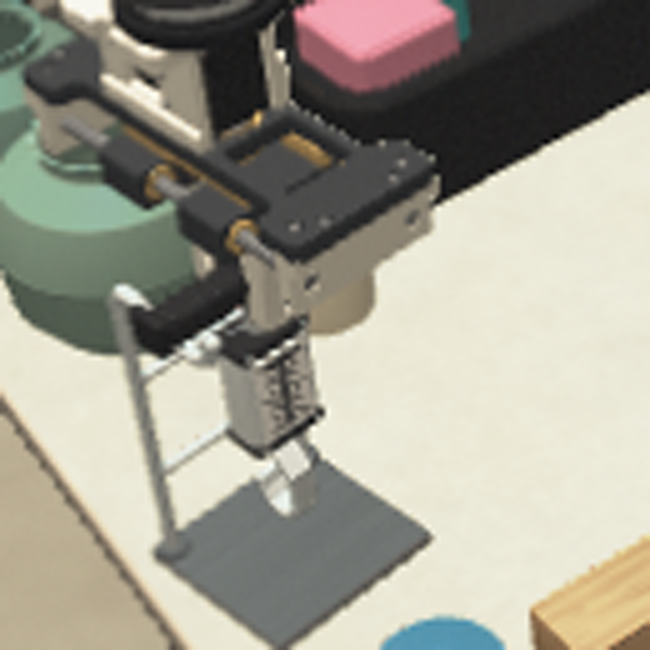

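The weight has gone to the prongs (vertical force about 0) and the pose matches the original grasp. I'll open the jaws to half and lift away.

Emit:
move_arm(increments=[[[0,0,0],0],[[0,0,0],0],[[0,0,0],0],[[0,0,0],0],[[0,0,0],0],[[0,0,0],0],[[0,0,0],0],[[0,0,0],0]], jaw=0.0)

```text
clock: 34.6
tool_pos: [0.5531, 0.3344, 0.1321]
orientation: [-179.5, 0.2, -76.6]
force: [-0.1, 0.2, 0.3]
opening: 0.0438
```

Emit:
move_arm(increments=[[[0,0,4],0],[[0,0,8],0],[[0,0,10],0],[[0,0,12],0],[[0,0,15],0],[[0,0,15],0],[[0,0,15],0],[[0,0,15],0]])

```text
clock: 35.4
tool_pos: [0.5528, 0.3339, 0.2341]
orientation: [-179.5, 0.2, -76.6]
force: [-0.0, 0.6, 0.2]
opening: 0.0441
```

Emit:
move_arm(increments=[[[-10,-10,15],0],[[-15,-15,15],0],[[-20,-20,15],0],[[-20,-20,0],0],[[-20,-20,0],0],[[-15,-20,0],0],[[-5,-10,0],0],[[0,0,0],0]])

```text
clock: 36.2
tool_pos: [0.4464, 0.2161, 0.2935]
orientation: [-178.7, 0.6, -76.5]
force: [0.9, 0.2, 0.7]
opening: 0.0438
```

```bash
python3 - <<'E'
from dscale import *
for n in ['scene','wrist','top']: snap(n,n+'16')
o=ctrl.get_obs();p=o['tool_pos'];print(p,o['orientation'],o['force'],o['opening'])
O=[.5515,.333,.18]
for k in('scene0','scene16'): dscale(k,O,13.3,(160,180,290,310),3,'q'+k)
a=cv2.imread('pics/qscene0.png');b=cv2.imread('pics/qscene16.png');cv2.imwrite('pics/q.png',np.hstack([a,b]))
E
```

```text
[0.44716084 0.21740898 0.29234506] [-178.73702404    0.56235813  -76.48222068] [ 0.52285567 -0.2264001  -0.16673702] 0.04344112346493681
```

View pics/q.png

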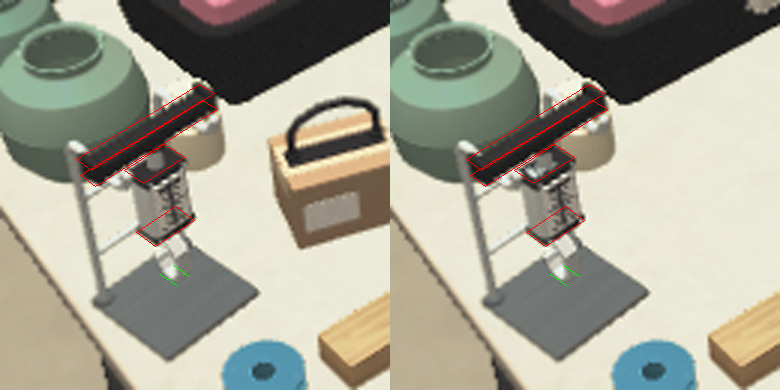

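View pics/scene16.png

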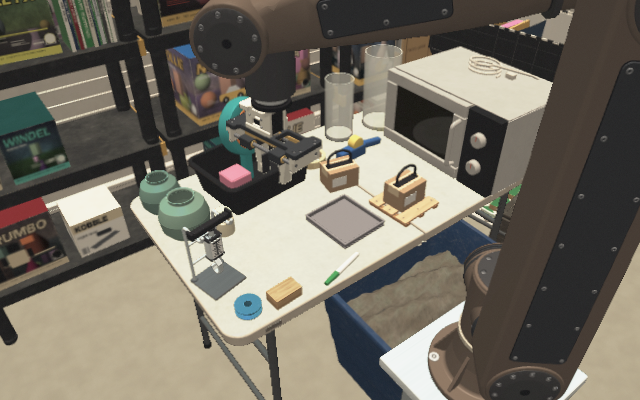

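View pics/top16.png

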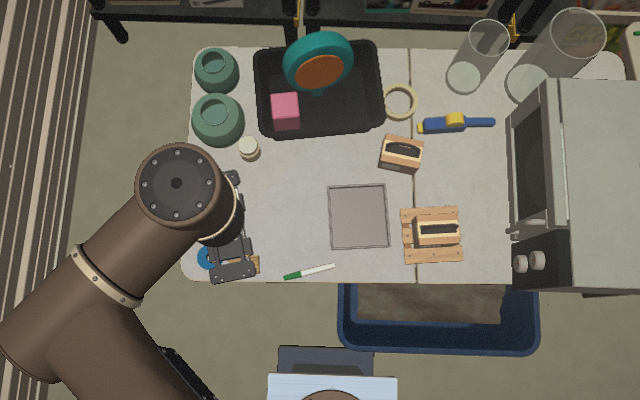

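The scale hangs as at the start. In the top view the carton on the skid is near (438,230), slightly right of the skid centre (432,235); some of that is height parallax. I'll measure it.

```bash
python3 - <<'E'
from arch import *
draw('top16',(.508,-.246),5.3,(390,195,475,275),6,'e1',z0=.018)
draw('scene16',(.508,-.246),5.3,(360,150,450,230),6,'e2',z0=.018)
a=cv2.imread('pics/e1.png');b=cv2.imread('pics/e2.png');h=min(a.shape[0],b.shape[0]);cv2.imwrite('pics/e.png',cv2.resize(np.hstack([a[:h],b[:h]]),None,fx=.75,fy=.75))
E
```

```text
(no output)
```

View pics/e.png

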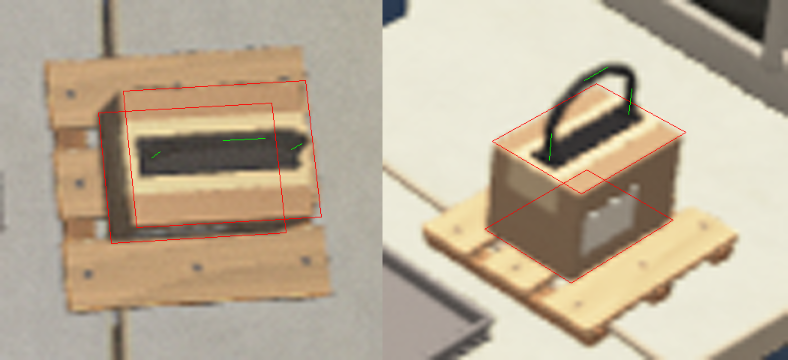

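The outline fits both views: the carton is flat on the skid, within about 5 mm of its centre. The gripper is clear, so I'll hand in.

```bash
python3 - <<'E'
from plant import ctrl
print(ctrl.close_job())
E
```

```text
the job is handed in; nothing more can be done
None
```

The front carton weighed about 300 g, so it went onto the slatted skid, and the scale is hanging back on its stand. I handed the job in at about 36 s; no verdict was reported.

- **Weighing:** three readings all put it well under 450 g. The pointer showed about 350 g, the wrist force rose by about 3 N, and the height at which the carton hung fitted 300 g, not 650 g.
- **Placing:** I carried the carton on the hook, set it on the skid and unhooked it. The last pictures show it upright and flat, within about 5 mm of the skid's centre.
- **Scale:** it lies across both prongs in the same place as at the start, as far as the pictures show.
- **Other things:** the rear carton, jar and marker look unmoved in the pictures. The gripper touches nothing.

**What disagreed:**
- **Fingertip height:** the reported TCP was about 29 mm lower than the real fingertips, so the first grasp closed on air just above the bar. I measured the offset in the pictures, allowed for it in every later move and grasped again; the first try moved nothing.
- **Skid views:** the arm hid much of the skid while I was setting the carton down, so I confirmed its position there afterwards.

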